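Colour check of stain bottles against a reference bar held between centres

ROBOT

A 6-joint arm with a two-finger parallel gripper is mounted at the origin on the work surface. World frame = base frame: x ahead of the robot, y to its left, z up, the work surface at z = 0. Lengths are in m, angles in rad, forces in N, time in s.
With the tool pointing down it reaches from about 0.25 to 0.725 m from the base axis. Payload 4 kg.
Tool frame: the origin (TCP) lies at the very end of the fingers, on their centre line; the grasp point (between the pads) lies 19 mm behind it; z points along the fingers, y is the line along which they close (so a half turn about z gives the same grasp; the last joint's range is limited). The gripper opens to 85 mm and grips with 20 to 120 N. Pads are 22 mm wide; open, the fingers measure 114 mm over their backs; the gripper's body (76 mm by 85 mm) begins 54 mm behind the grasp point. The pads swing forward as they close: fully open they stand 13 mm farther back than shut.
Start: joints at [-1.253, 0.241, 0.005, 1.335, 0, 1.571], TCP at [0.156, -0.475, 0.231] pointing down, gripper open.
Joint ranges: [-2.72, 2.72], [-1.05, 1.87], [-1.09, 1.28], [-1.99, 2.15], [-1.42, 1.44], [-3.14, 3.14]. Speed limits (rad/s): [2.79, 2.79, 3.14, 3.14, 3.14, 3.14].

INTERFACE

Orientations are given as a unit quaternion [x, y, z, w].
In Python, from workcell import * gives the robot as it stands. The module is installed in compiled form; this text tells all that it offers.
- The arm moves only by the tool send_rows, never from a script. Its argument "steps" is text: rows parted by semicolons, each of 7 numbers parted by spaces: the opening, from -1 (shut) to 1 (fully open), then the shift along the world's x, y, z in m, then the turn, a rotation vector about the world's x, y, z in rad. A call has exactly 5 rows; each row shifts and turns the commanded pose from where the row before left it; what a row does not reach is not made up. A row lasts 1/12 s, in which the tool goes at most 41.7 mm and 7.16 degrees, less where a joint would pass 70% of its speed; a pose out of reach is approached as far as the arm can. A call is refused whole if a number of a shift passes 0.0417 or a number of a turn 0.125, either way. A call with a gripper value outside its range is refused whole. The fingers move at their own pace and stop on an object; the grip force is fixed at half the most. Time passes only in rows, so rows that do not move let the fingers close, or fill a call up. It gives the time, the measured TCP pose, the force, the opening and the grip force at its end, in the units of the state.
- get_obs(): the state, without advancing time (a new reading comes with each control period).
- camera(name): name is "scene" or "top" or "wrist"; returns a dict with "frame" (384x512x3 uint8, red, green, blue), "range_z" (384x512 float32, m along the optical axis (not along the pixel's ray), 0 where there is no reading), "camera_matrix" (3x3 intrinsics, pixels), "k1" (the pictures are not rectified: a ray, as slopes to the right and down, at radius r is drawn at 1 + k1 r^2 times it, then the intrinsics apply), "extrinsics" (4x4, takes a point from world to camera coordinates); the wrist camera has in their place "T_tool_cam" (4x4, takes a point from camera to tool coordinates, whose origin is the TCP and whose axes are the flange's). Camera axes: x right, y down, z forward; pixel columns grow to the right and rows downward; lengths in m; the calibration is good to about 2 mm. A picture is of the moment at which its call begins: read the wrist's pose just before it.
- job_done(): hands the job in; it is judged then, once.
The state is a dict: "clock": time; "joint_pos": joint angles; "joint_vel": joint speeds; "tau": joint torques, N m; "eef_pos": TCP position; "tool_rot": TCP orientation; "ft_force": force on the tool from outside, world axes, zero at the start; "ft_torque": the same for the moment, N m; "grip_width": finger opening in m; "grasp_force": force on a finger pad.
Only numpy, scipy, OpenCV 4.12 (cv2) and the standard library are available. Lean on these libraries where they do the work, as an engineer would, in place of code of your own. Each camera call takes 0.05 s, during which the arm holds its last target. There are 200 camera calls.

TASK

Stand every fallen stain bottle back up on the green strip among its neighbours, slide the red tailstock back, lay the reference bar on the V-rests and slide the tailstock up again until both ends of the bar are seated in the brass cups. Then take the colour reader from its holder and touch its tip for about half a second each to the white band of the mounted bar, then to the black band, and then to the middle of the lid of the red, the yellow and the blue bottle in that order, as many of them as there are. Finish with the reader back upright in its holder, the bar still seated and all bottles, grey ones included, standing wholly on the strip, and do not disturb the spray can or the plaster cast.

Things in the scene. Friction and masses are not known exactly. Their poses are not given: they have to be found in the camera images.
- centres: bench centres, fixed: blue base plate 80 x 280 x 20 mm, blue headstock (105 mm tall at most) at its -y end, sliding red tailstock at its +y end, a brass cup on each, on one axis 75 mm above the table. Origin on the table under the middle of the seated bar; y runs along that axis towards the tailstock. Tailstock cup mouth at y = 119 mm minus the joint value.
- head_cup (a point): middle of the mouth of the headstock's cup, at y = -69 mm of the centres, facing +y. Each brass cup is 22 mm across with a 10 mm bore, 12 mm deep.
- rest (a point): point between the two grey V-rests of the centres, on the axis of a bar lying on them, 0.5 mm below the cups' axis. The rests are 8 mm thick along y, at y = -45 and y = +40 mm of the centres; between them 54 mm is free under the axis.
- axis_mid (a point): point on the cups' axis where the middle of the bar lies when it is seated (75 mm above the origin of the centres)
- tailstock (a joint): travel of the tailstock in m: 0 = fully back, 0.075 = nearest the headstock; grows as it slides towards the headstock. It stays where it is left (about 3 N to slide). Closed on the seated bar it reads about 0.050. Starts between 0.045 and 0.072, too far forward for the bar to go in.
- tail_handle (a point): point in the upright black handle on the tailstock, 135 mm above the table, moving with it. The handle is 20 x 18 mm (18 mm along the centres' y) and reaches from 105 to 150 mm above the table. The red block's front face lies 15 mm and its cup mouth 29 mm nearer the headstock than this point.
- cradle: low wooden cradle, fixed, 60 x 140 x 10 mm plate with two wooden V-rests at y = -50 and +50 mm that hold the bar along y with its axis 40 mm above the table. Origin: centre of its underside.
- bar: reference bar: round copper-coloured metal rod 18 mm across and 150 mm long, 0.12 kg, its ends tapering over the last 14 mm to 4 mm points that enter the cups about 6 mm deep. Origin at its middle, on its axis; y runs along it. A white band is on the -y half, a black one on the +y half. Either end may go to the headstock. Starts in the cradle.
- white_band (a point): middle of the white band, on the bar's axis (9 mm below the surface); band 18 mm wide, 35 mm from the bar's middle
- black_band (a point): middle of the black band, on the bar's axis (9 mm below the surface); band 18 mm wide, 35 mm from the bar's middle
- holder_mouth (a point): centre of the mouth of the 24 mm upright round hole on top of the reader's holder, a fixed grey block 60 x 60 x 60 mm; 60 mm above the table, the hole going right down to it
- reader: colour reader, 0.09 kg, tip down in the holder. Origin at the tip, z up to the handle. Flat tip 6 mm across at z = 0, widening to an 18 mm barrel at z = 20 mm; black collar 36 mm across at z = 55 to 61 mm, resting on the holder; orange square handle 24 x 24 mm at z = 61 to 121 mm, flats square to x and y. Held in the holder its tip is 5 mm above the table.
- reader_tip (a point): the flat tip of the reader (its origin)
- lane: green strip on the bench with white edges, 120 x 500 mm, flat (1 mm), fixed. Origin at its centre; x runs across it (120 mm), y along it (500 mm).
- red: stain bottle: square body 40 x 40 x 66 mm, white with a red band on a weighted dark foot 16 mm high and a round red lid, 34 mm across, 18 mm tall, on top; 88 mm tall in all, about 0.15 kg. Origin: centre of its underside; z runs up to the lid, x and y are square to its flat sides. Starts lying on one flat side on the strip, lid towards the robot's side; may be absent.
- red_lid (a point): centre of the top of the red bottle's lid, 88 mm from its underside
- yellow: stain bottle: square body 40 x 40 x 66 mm, white with a yellow band on a weighted dark foot 16 mm high and a round yellow lid, 34 mm across, 18 mm tall, on top; 88 mm tall in all, about 0.15 kg. Origin: centre of its underside; z runs up to the lid, x and y are square to its flat sides. Starts lying on one flat side on the strip, lid towards the robot's side; may be absent.
- yellow_lid (a point): centre of the top of the yellow bottle's lid, 88 mm from its underside
- blue: stain bottle: square body 40 x 40 x 66 mm, white with a blue band on a weighted dark foot 16 mm high and a round blue lid, 34 mm across, 18 mm tall, on top; 88 mm tall in all, about 0.15 kg. Origin: centre of its underside; z runs up to the lid, x and y are square to its flat sides. Starts lying on one flat side on the strip, lid towards the robot's side; may be absent.
- blue_lid (a point): centre of the top of the blue bottle's lid, 88 mm from its underside
- grey1: stain bottle: square body 40 x 40 x 66 mm, white with a grey band on a weighted dark foot 16 mm high and a round grey lid, 34 mm across, 18 mm tall, on top; 88 mm tall in all, about 0.15 kg. Origin: centre of its underside; z runs up to the lid, x and y are square to its flat sides. Starts standing on the strip between the others; not to be read.
- grey2: stain bottle: square body 40 x 40 x 66 mm, white with a grey band on a weighted dark foot 16 mm high and a round grey lid, 34 mm across, 18 mm tall, on top; 88 mm tall in all, about 0.15 kg. Origin: centre of its underside; z runs up to the lid, x and y are square to its flat sides. Starts standing on the strip between the others; not to be read.
- spray: bystander: yellow can 48 mm across, 120 mm tall; origin at the centre of its underside
- cast: bystander: plaster tooth cast 60 x 65 x 28 mm; origin at the centre of its underside
Things that resemble listed ones, but are neither listed nor needed, are in the scene too. What is shaped like the yellow but purple is not meant.

How it is judged:
On the way, in this order (a step that is already met when the one before it is completed fails the run):
1. the bar lies seated in both cups with the tailstock closed on it, let go (distance between bar and axis_mid below 0.004 m and angle between the y axis of bar and the y axis of centres, either way round below 0.03 rad and value of joint tailstock above 0.047 m and contact force between the fingers and bar below 0.05 N and contact force between the fingers and centres below 0.05 N), for 0.2 s.
2. the reader's tip touches the white band (contact force between reader and bar above 0.3 N and distance between reader_tip and white_band below 0.0135 m and distance between bar and axis_mid below 0.004 m and angle between the y axis of bar and the y axis of centres, either way round below 0.03 rad and value of joint tailstock above 0.047 m), for 0.2 s.
3. the reader's tip touches the black band (contact force between reader and bar above 0.3 N and distance between reader_tip and black_band below 0.0135 m and distance between bar and axis_mid below 0.004 m and angle between the y axis of bar and the y axis of centres, either way round below 0.03 rad and value of joint tailstock above 0.047 m), for 0.2 s.
4. the reader's tip touches the lid of the red bottle, which stands on the strip (contact force between reader and red above 0.3 N and distance between reader_tip and red_lid below 0.014 m and angle between red's own z axis and vertical below 0.12 rad and height (world z) of red below 0.015 m and x of red in the frame of lane between -0.043 and 0.043 m and y of red in the frame of lane between -0.23 and 0.23 m), for 0.2 s.
5. the reader's tip touches the lid of the yellow bottle, which stands on the strip (contact force between reader and yellow above 0.3 N and distance between reader_tip and yellow_lid below 0.014 m and angle between yellow's own z axis and vertical below 0.12 rad and height (world z) of yellow below 0.015 m and x of yellow in the frame of lane between -0.043 and 0.043 m and y of yellow in the frame of lane between -0.23 and 0.23 m), for 0.2 s.
6. the reader's tip touches the lid of the blue bottle, which stands on the strip (contact force between reader and blue above 0.3 N and distance between reader_tip and blue_lid below 0.014 m and angle between blue's own z axis and vertical below 0.12 rad and height (world z) of blue below 0.015 m and x of blue in the frame of lane between -0.043 and 0.043 m and y of blue in the frame of lane between -0.23 and 0.23 m), for 0.2 s.
At the end, for the whole second after the job is handed in: Bar within 4 mm and 0.03 rad of its seated place, tailstock beyond 0.047; all bottles at rest upright (0.12 rad), origin within 43 mm of the strip's centre line and 230 mm of its middle; reader in the holder, collar down (within 8 mm of its axis, tip below 12 mm, tilt under 0.12 rad) (distance between bar and axis_mid below 0.004 m and angle between the y axis of bar and the y axis of centres, either way round below 0.03 rad and value of joint tailstock above 0.047 m and angle between each of red, yellow, blue, grey1, grey2, reader's own z axis and vertical below 0.12 rad and height (world z) of each of red, yellow, blue, grey1, grey2 below 0.015 m and x of red in the frame of lane between -0.043 and 0.043 m and y of red in the frame of lane between -0.23 and 0.23 m and x of yellow in the frame of lane between -0.043 and 0.043 m and y of yellow in the frame of lane between -0.23 and 0.23 m and x of blue in the frame of lane between -0.043 and 0.043 m and y of blue in the frame of lane between -0.23 and 0.23 m and x of grey1 in the frame of lane between -0.043 and 0.043 m and y of grey1 in the frame of lane between -0.23 and 0.23 m and x of grey2 in the frame of lane between -0.043 and 0.043 m and y of grey2 in the frame of lane between -0.23 and 0.23 m and linear speed of each of red, yellow, blue, grey1, grey2, bar, reader below 0.02 m/s and horizontal distance between reader and holder_mouth below 0.008 m and height (world z) of reader below 0.012 m); the robot touches nothing.
It fails at once if the spray can or the plaster cast is pushed more than 3 cm from its place (distance of any of spray, cast from where it was at the start of the episode above 0.03 m).
Of red, yellow, blue only 1 to 3 are there at a start; the rules pass over those that are not, and their reading is None.
At some moment in a run one of red, yellow, blue may be knocked a few centimetres aside while the robot is not near it.
It also fails if it takes over 210 s, if anything falls off the work surface, if the arm or the gripper's body presses on something with over 40 N, if the wrist force passes 120 N, or if a joint passes its speed limit or range.

## Working session

There is one attempt and no reset: what is moved stays moved. The work goes in short steps, Python scripts to look and compute and a tool call to move; the robot and the scene stay as the last step left them, time stands still between calls to the robot, and variables do not carry over. Pictures are saved under pics/ and viewed, at most 14 in all, crops included, and the job is handed in when it is done.

Besides the shell and the picture viewer there is one more tool, called after "Request:" as name(argument=value, ...) on one line, values as JSON. send_rows: Moves the arm, as the interface text tells. Its arguments: {"type":"object","properties":{"steps":{"type":"string"}},"required":["steps"]}

```bash
mkdir -p pics
cat > h.py <<'E'
from workcell import *
import numpy as np, cv2
from scipy.spatial.transform import Rotation as R
def cam(n):
    o=get_obs(); c=camera(n)
    if n=="wrist":
        T=np.eye(4); T[:3,:3]=R.from_quat(o["tool_rot"]).as_matrix(); T[:3,3]=o["eef_pos"]
        c["W"]=T@np.array(c["T_tool_cam"])
    else: c["W"]=np.linalg.inv(np.array(c["extrinsics"]))
    return c
def slopes(c,uv):
    K=np.array(c["camera_matrix"]); p=(np.atleast_2d(uv).astype(float)-K[:2,2])/[K[0,0],K[1,1]]
    q=p.copy()
    for _ in range(20): q=p/(1+c["k1"]*(q**2).sum(1,keepdims=True))
    return q
def ray(c,uv):
    q=slopes(c,uv); d=np.c_[q,np.ones(len(q))]@c["W"][:3,:3].T
    return c["W"][:3,3],d
def onplane(c,uv,z):
    o,d=ray(c,uv); return o+d*((z-o[2])/d[:,2])[:,None]
def cloud(c):
    h,w=c["range_z"].shape; v,u=np.mgrid[:h,:w]
    q=slopes(c,np.c_[u.ravel(),v.ravel()]); z=c["range_z"].ravel()
    P=np.c_[q*z[:,None],z]@c["W"][:3,:3].T+c["W"][:3,3]
    P[z==0]=np.nan
    return P.reshape(h,w,3)
def save(c,n,box=None,s=1):
    f=c["frame"][:,:,::-1]
    if box: f=f[box[1]:box[3],box[0]:box[2]]
    cv2.imwrite(f"pics/{n}.png",cv2.resize(f,None,fx=s,fy=s,interpolation=cv2.INTER_CUBIC))
E
python3 - <<'E'
from h import *
import pickle
a=cam("top");b=cam("scene");w=cam("wrist")
pickle.dump((a,b,w),open("c0.pkl","wb"))
save(a,"top0",s=1.5);save(b,"scene0",s=1.5)
print(a["W"].round(3),b["W"].round(3),a["camera_matrix"],a["k1"],w["T_tool_cam"])
print(get_obs())
E
```

```text
[[-0.005 -0.992  0.126  0.396]
 [-1.     0.002 -0.021 -0.003]
 [ 0.021 -0.126 -0.992  1.365]
 [ 0.     0.     0.     1.   ]] [[-0.645  0.467 -0.605  1.34 ]
 [ 0.764  0.4   -0.505  0.611]
 [ 0.006 -0.788 -0.615  0.891]
 [ 0.     0.     0.     1.   ]] [[394.27830082   0.         261.25524791]
 [  0.         394.27830082 191.110072  ]
 [  0.           0.           1.        ]] 0.03426731331976149 [[ 6.32114186e-04 -9.55449418e-01 -2.95154213e-01  7.47773211e-02]
 [ 9.99999762e-01  5.22189627e-04  4.51249735e-04  1.40726121e-03]
 [-2.77019828e-04 -2.95154428e-01  9.55449521e-01 -1.43399685e-01]
 [ 0.00000000e+00  0.00000000e+00  0.00000000e+00  1.00000000e+00]]
{'clock': 0.15, 'joint_pos': array([-1.25302350e+00,  2.41212229e-01,  4.04707227e-03,  1.33517391e+00,
        2.78425848e-05,  1.57080892e+00]), 'joint_vel': array([-0.0006788 , -0.00188657,  0.0039026 , -0.00035009, -0.00121322,
       -0.00031534]), 'tau': array([ 1.06141415e-03, -3.72634935e+01,  2.52639055e+01,  1.23491121e-02,
        5.18562558e-05,  6.18657552e-06]), 'eef_pos': array([ 0.15608956, -0.47452546,  0.23063639]), 'tool_rot': array([ 9.87404789e-01,  1.58212473e-01, -1.08304153e-04, -7.63856351e-04]), 'ft_force': array([-0.9875067 , -0.14147874, -0.15876739]), 'ft_torque': array([ 0.01337648, -0.04533514,  0.0226029 ]), 'grasp_force': 0.0, 'grip_width': 0.08539673999930036}
```

View pics/top0.png

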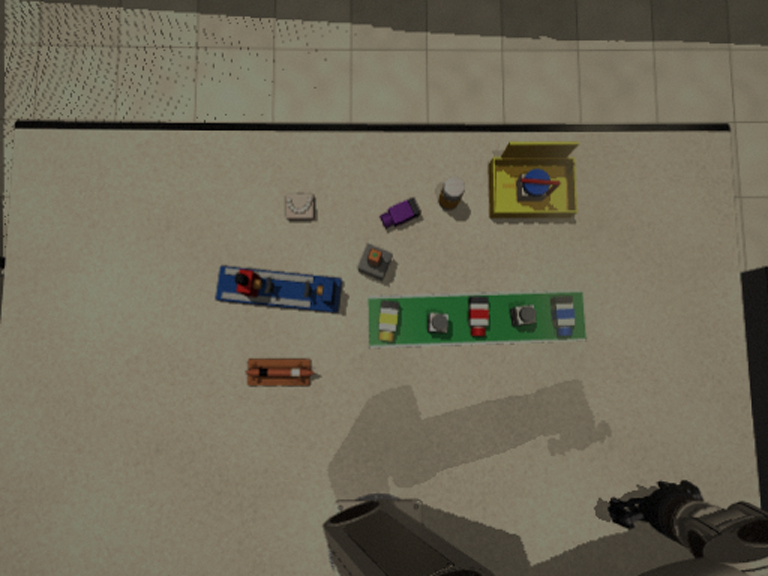

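View pics/scene0.png

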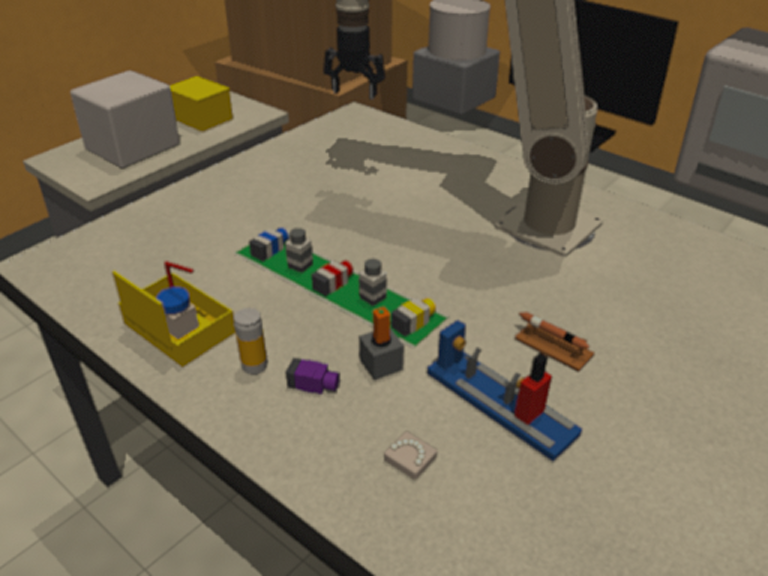

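Top (1.5x) shows, from left to right on the green strip: yellow (389,322) lying, grey (438,323) standing, red (479,315) lying, grey (524,315) standing and blue (565,315) lying. It also shows the centres (280,290) with the red tailstock at the left, the cradle with the bar (280,372), the holder with the orange reader (375,260), the cast (300,207) and the spray can (452,193).
Look-alikes:
- The purple lying bottle (400,213) is not the yellow one.
- The blue-lidded bottle in the yellow box (536,183) is not the blue one on the strip (565,315).
- The yellow box (532,190) is neither the spray can nor the yellow bottle.

```bash
cat >> h.py <<'E'
def hsv(c): return cv2.cvtColor(c["frame"],cv2.COLOR_RGB2HSV)
def blobs(m,amin=20):
    n,l,s,ce=cv2.connectedComponentsWithStats(m.astype(np.uint8))
    return [(l==i,s[i],ce[i]) for i in range(1,n) if s[i][4]>=amin]
COL={"red":((0,8),(172,180)),"orange":((8,18),),"yellow":((22,34),),"green":((45,80),),"blue":((100,125),),"purple":((126,160),)}
def cmask(c,name,s=110,v=50):
    H=hsv(c); m=np.zeros(H.shape[:2],bool)
    for a,b in COL[name]: m|=(H[...,0]>=a)&(H[...,0]<=b)
    return m&(H[...,1]>s)&(H[...,2]>v)
E
python3 - <<'E'
from h import *
import pickle
a,b,w=pickle.load(open("c0.pkl","rb"))
for nm,c in (("top",a),("scene",b)):
    P=cloud(c)
    fin=np.isfinite(P[...,2]); ins=fin&(P[...,0]>.2)&(P[...,0]<.85)&(abs(P[...,1])<.6)&(P[...,2]>-.02)
    print(nm,"table z",np.nanmedian(P[ins][:,2]))
    for col in COL:
        for m,s,ce in blobs(cmask(c,col)&ins,25):
            Q=P[m]; r=cv2.minAreaRect(Q[:,:2].astype(np.float32))
            print(col,ce.round(),s[4],"mid",np.median(Q,0).round(3),"z",np.percentile(Q[:,2],[5,95]).round(3),"rect",np.round(r[0],3),np.round(r[1],3),round(r[2],1))
save(a,"crop0",(240,190,400,235),5)
E
```

```text
top table z -0.0005403608151643979
red [359. 121.] 65 mid [ 0.778 -0.346  0.144] z [0.133 0.154] rect [ 0.778 -0.347] [0.085 0.008] 89.3
red [163. 188.] 89 mid [0.56  0.282 0.104] z [0.098 0.108] rect [0.572 0.295] [0.05  0.052] 81.7
red [319. 209.] 79 mid [ 0.503 -0.227  0.039] z [0.024 0.043] rect [ 0.503 -0.228] [0.039 0.021] 87.2
red [318. 220.] 53 mid [ 0.466 -0.224  0.033] z [0.023 0.038] rect [ 0.464 -0.226] [0.03  0.018] 89.4
red [185. 248.] 51 mid [0.375 0.22  0.046] z [0.041 0.051] rect [0.375 0.218] [0.044 0.013] 89.4
red [203. 248.] 25 mid [0.371 0.161 0.047] z [0.044 0.051] rect [0.375 0.16 ] [0.022 0.013] 89.7
orange [249. 170.] 52 mid [0.621 0.009 0.124] z [0.061 0.127] rect [0.627 0.009] [0.027 0.038] 87.8
orange [185. 247.] 655 mid [0.378 0.223 0.01 ] z [0.003 0.049] rect [0.376 0.221] [0.152 0.057] 89.7
yellow [352. 130.] 996 mid [ 0.78  -0.328  0.005] z [-0.001  0.054] rect [ 0.791 -0.368] [0.119 0.21 ] 0.3
yellow [259. 212.] 66 mid [ 0.493 -0.024  0.039] z [0.034 0.043] rect [ 0.493 -0.023] [0.038 0.019] 82.4
yellow [257. 224.] 48 mid [ 0.453 -0.017  0.034] z [0.0
[... 1861 characters left out ...]
 [ 0.521 -0.204  0.002] z [-0.002  0.006] rect [ 0.501 -0.262] [0.107 0.435] 1.9
green [281. 220.] 219 mid [0.506 0.005 0.002] z [-0.001  0.005] rect [ 0.516 -0.014] [0.072 0.159] 87.2
blue [189. 156.] 28 mid [ 0.467 -0.414  0.029] z [0.02  0.037] rect [ 0.467 -0.418] [0.025 0.016] 71.1
blue [181. 160.] 60 mid [ 0.506 -0.406  0.036] z [0.009 0.042] rect [ 0.505 -0.419] [0.045 0.017] 86.4
blue [116. 200.] 265 mid [ 0.805 -0.348  0.077] z [0.064 0.081] rect [ 0.803 -0.357] [0.062 0.056] 29.1
blue [329. 263.] 1655 mid [0.578 0.2   0.02 ] z [0.011 0.097] rect [0.571 0.228] [0.278 0.079] 84.6
purple [209. 251.] 456 mid [ 0.749 -0.042  0.036] z [0.009 0.043] rect [ 0.74  -0.042] [0.041 0.073] 23.7
```

View pics/crop0.png

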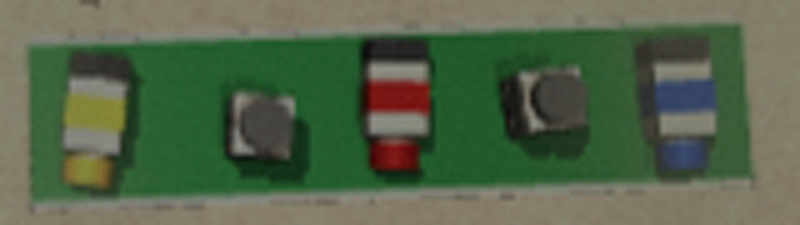

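The crop confirms the choice: yellow at (95,110), red at (397,95) and blue at (685,95) lie with lids down-image, towards the robot. The greys at (265,125) and (558,97) stand. I'm moving to a wrist view over the strip.

Request:
send_rows(steps="1 0.033 0.0245 0.002 0 0 -0.0634;1 0.033 0.0245 0.002 0 0 -0.0634;1 0.033 0.0245 0.002 0 0 -0.0634;1 0.033 0.0245 0.002 0 0 -0.0634;1 0.033 0.0245 0.002 0 0 -0.0634")

```text
clock: 0.57
eef_pos: [0.3222, -0.3511, 0.2412]
tool_rot: [1.0, -0.002, -0.0, -0.0]
ft_force: [0.4, -0.2, 0.3]
grip_width: 0.0854
grasp_force: 0.0
```

Request:
send_rows(steps="1 0.033 0.0245 0.002 0 0 0;1 0.033 0.0245 0.002 0 0 0;1 0.033 0.0245 0.002 0 0 0;1 0.033 0.0245 0.002 0 0 0;1 0.033 0.0245 0.002 0 0 0")

```text
clock: 0.98
eef_pos: [0.4874, -0.2283, 0.2512]
tool_rot: [1.0, 0.0, -0.0, -0.0]
ft_force: [0.6, -1.4, 0.5]
grip_width: 0.0851
grasp_force: 0.0
```

Request:
send_rows(steps="1 0 0 0 0 0 0;1 0 0 0 0 0 0;1 0 0 0 0 0 0;1 0 0 0 0 0 0;1 0 0 0 0 0 0")

```text
clock: 1.4
eef_pos: [0.4851, -0.2309, 0.2513]
tool_rot: [1.0, -0.001, -0.0, -0.0]
ft_force: [0.3, -0.7, -0.1]
grip_width: 0.0851
grasp_force: 0.0
```

Run:
```python
from h import *
import pickle
o=get_obs();print(o["joint_pos"].round(3),o["eef_pos"].round(4),o["tool_rot"].round(3))
w=cam("wrist");pickle.dump(w,open("w1.pkl","wb"));save(w,"w1",s=1.5)
P=cloud(w)
for col in ("red","yellow","blue","green"):
  for m,s,ce in blobs(cmask(w,col,90,40),150):
    Q=P[m]; Q=Q[np.isfinite(Q[:,2])]; r=cv2.minAreaRect(Q[:,:2].astype(np.float32))
    print(col,ce.round(),s[4],"z",np.percentile(Q[:,2],[5,50,95]).round(3),"rect",np.round(r[0],4),np.round(r[1],4),round(r[2],1))
```

```text
[-0.444  0.309  0.148  1.411 -0.     2.699] [ 0.4851 -0.2309  0.2513] [ 1.    -0.001 -0.    -0.   ]
red [254. 140.] 827 z [0.04  0.041 0.042] rect [ 0.5045 -0.2311] [0.0396 0.022 ] 88.4
red [253. 175.] 468 z [0.028 0.036 0.038] rect [ 0.4659 -0.2298] [0.0311 0.018 ] 88.6
yellow [ 64. 150.] 1143 z [0.009 0.04  0.042] rect [ 0.4939 -0.0126] [0.0269 0.0701] 0.6
yellow [ 67. 184.] 572 z [0.02  0.035 0.038] rect [ 0.4508 -0.0147] [0.0313 0.0547] 1.3
blue [435. 140.] 1081 z [0.012 0.041 0.042] rect [ 0.5044 -0.4246] [0.0216 0.0413] 3.0
blue [429. 174.] 524 z [0.022 0.035 0.038] rect [ 0.4659 -0.4247] [0.0182 0.0298] 3.4
green [258. 134.] 23937 z [0.    0.002 0.003] rect [ 0.4971 -0.2306] [0.1069 0.5001] 1.7
```

View pics/w1.png

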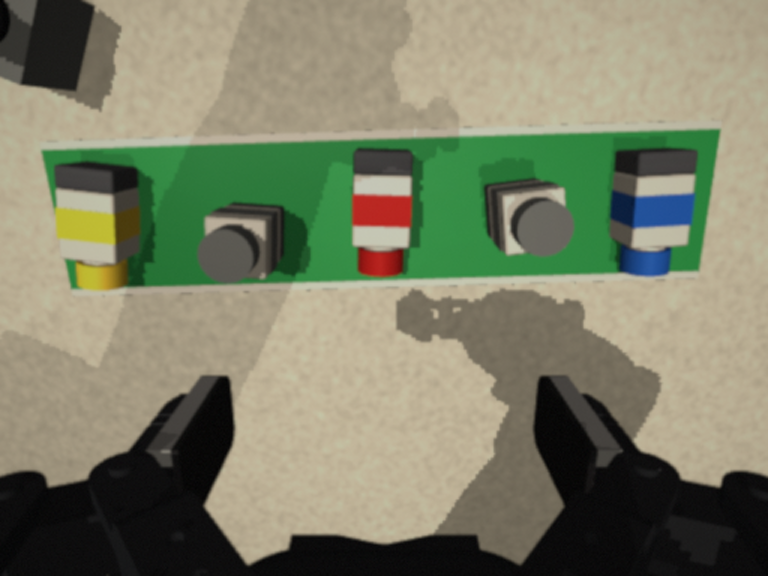

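The wrist view shows all five bottles on the strip: yellow (97,215), grey (235,240), red (382,212), grey (530,220) and blue (652,212). It agrees with the top and scene clouds: lying bottles' upper faces at 40 mm, strip 107 x 500 mm inside its edges. I'm tilting the tool to take the red one from the lid side.

Run:
```python
from h import *
import pickle
w=pickle.load(open("w1.pkl","rb"));P=cloud(w)
for col in ("red","yellow","blue"):
  for m,s,ce in blobs(cmask(w,col,90,40),150):
    Q=P[m]; t=np.nanpercentile(Q[:,2],95); Q=Q[Q[:,2]>t-.0035]; r=cv2.minAreaRect(Q[:,:2].astype(np.float32))
    print(col,ce.round(),"ztop",t.round(4),"med",np.median(Q,0).round(4),"rect",np.round(r[0],4),np.round(r[1],4),round(r[2],1))
G=(hsv(w)[...,1]<60)&(P[...,2]>.080)&(P[...,2]<.1)
for m,s,ce in blobs(G,200): print("greylid",ce.round(),np.nanmedian(P[m],0).round(4))
```

```text
red [254. 140.] ztop 0.0423 med [ 0.5046 -0.2309  0.041 ] rect [ 0.5045 -0.2311] [0.0396 0.022 ] 88.4
red [253. 175.] ztop 0.0382 med [ 0.4661 -0.2297  0.0368] rect [ 0.4659 -0.2297] [0.0215 0.018 ] 89.4
yellow [ 64. 150.] ztop 0.0419 med [ 0.4944 -0.0258  0.0408] rect [ 0.494  -0.0257] [0.0422 0.0227] 83.1
yellow [ 67. 184.] ztop 0.0381 med [ 0.4558 -0.0225  0.0367] rect [ 0.4559 -0.0217] [0.0208 0.0189] 84.9
blue [435. 140.] ztop 0.0422 med [ 0.5046 -0.4242  0.0411] rect [ 0.5044 -0.4247] [0.0216 0.0411] 2.9
blue [429. 174.] ztop 0.0384 med [ 0.4661 -0.426   0.0371] rect [ 0.4659 -0.4267] [0.0179 0.0219] 3.7
greylid [362. 151.] [ 0.5022 -0.3282  0.0888]
greylid [151. 169.] [ 0.4856 -0.137   0.0887]
```

Request:
send_rows(steps="0.45 -0.0028 0 -0.014 0 -0.105 0;0.45 -0.0028 0 -0.014 0 -0.105 0;0.45 -0.0028 0 -0.014 0 -0.105 0;0.45 -0.0028 0 -0.014 0 -0.105 0;0.45 -0.0028 0 -0.014 0 -0.105 0")

```text
clock: 1.87
eef_pos: [0.4715, -0.2308, 0.1822]
tool_rot: [0.965, -0.0, 0.263, 0.001]
ft_force: [0.7, -1.1, 0.0]
grip_width: 0.0618
grasp_force: 0.0
```

Request:
send_rows(steps="0.45 -0.0028 0 -0.014 0 -0.105 0;0.45 -0.0028 0 -0.014 0 -0.105 0;0.45 -0.0028 0 -0.014 0 -0.105 0;0.45 -0.0028 0 -0.014 0 -0.105 0;0.45 -0.0028 0 -0.014 0 -0.105 0")

```text
clock: 2.28
eef_pos: [0.4622, -0.233, 0.1227]
tool_rot: [0.889, -0.002, 0.457, 0.001]
ft_force: [1.2, -1.6, -0.6]
grip_width: 0.062
grasp_force: 0.0
```

```bash
cat > st.py <<'E'
from h import *
o=get_obs();print(o["clock"],o["joint_pos"].round(3),o["eef_pos"].round(4),R.from_quat(o["tool_rot"]).as_matrix().round(3).T.tolist(),o["ft_force"].round(1),round(o["grip_width"],4),o["grasp_force"])
E
python3 st.py
```

```text
2.2833 [-0.823  0.164 -0.989 -0.345  0.636  2.586] [ 0.4622 -0.233   0.1227] [[0.582, -0.003, 0.813], [-0.004, -1.0, -0.001], [0.813, -0.003, -0.582]] [ 1.2 -1.6 -0.6] 0.062 0.0
```

Request:
send_rows(steps="0.45 0.008 0.0005 -0.02 0 0 0;0.45 0.008 0.0005 -0.02 0 0 0;0.45 0.008 0.0005 -0.02 0 0 0;0.45 0.008 0.0005 -0.012 0 0 0;0.45 0.005 0.0005 -0.006 0 0 0")

```text
clock: 2.7
eef_pos: [0.5003, -0.2308, 0.0422]
tool_rot: [0.891, -0.003, 0.454, -0.001]
ft_force: [-0.0, 0.1, 0.1]
grip_width: 0.0618
grasp_force: 0.0
```

```bash
python3 st.py
```

```text
2.7 [-0.736  0.472 -1.    -0.699  0.573  2.659] [ 0.5003 -0.2308  0.0422] [[0.587, -0.005, 0.81], [-0.004, -1.0, -0.004], [0.81, -0.001, -0.587]] [-0.   0.1  0.1] 0.0618 0.0
```

Going to grasp height, then closing.

Request:
send_rows(steps="0.45 0.002 0 -0.006 0 0 0;0.45 0.003 0 -0.008 0 0 0;0.45 0.003 0 -0.008 0 0 0;-1 0 0 0 0 0 0;-1 0 0 0 0 0 0")

```text
clock: 3.12
eef_pos: [0.5085, -0.2304, 0.022]
tool_rot: [0.89, -0.002, 0.455, -0.001]
ft_force: [-2.7, 0.7, 7.6]
grip_width: 0.0395
grasp_force: 55.7
```

Request:
send_rows(steps="-1 0 0 0 0 0 0;-1 0 0 0 0 0 0;-1 0 0 0 0 0 0;-1 0 0 0 0 0 0;-1 0 0 0 0 0 0")

```text
clock: 3.53
eef_pos: [0.5088, -0.23, 0.0223]
tool_rot: [0.89, -0.001, 0.455, -0.001]
ft_force: [0.4, 0.5, -1.8]
grip_width: 0.0388
grasp_force: 60.8
```

```bash
python3 st.py
```

```text
3.5333 [-0.719  0.55  -0.995 -0.78   0.563  2.671] [ 0.5088 -0.23    0.0223] [[0.585, -0.003, 0.811], [-0.002, -1.0, -0.002], [0.811, -0.0, -0.585]] [ 0.4  0.5 -1.8] 0.0388 60.83195686340332
```

Request:
send_rows(steps="-1 0 0 0.03 0 0 0;-1 0 0 0.03 0 0 0;-1 -0.002 0 0.02 0 0.1 0;-1 -0.001 0 0.01 0 0.11 0;-1 -0.001 0 0 0 0.11 0")

```text
clock: 3.95
eef_pos: [0.5073, -0.2316, 0.0991]
tool_rot: [0.937, -0.003, 0.348, -0.0]
ft_force: [0.5, -0.4, -2.4]
grip_width: 0.0393
grasp_force: 60.9
```

Request:
send_rows(steps="-1 -0.001 0 0 0 0.11 0;-1 -0.001 0 0 0 0.11 0;-1 -0.001 0 0 0 0.11 0;-1 -0.001 0 0 0 0.11 0;-1 -0.001 0 0 0 0.11 0")

```text
clock: 4.37
eef_pos: [0.5038, -0.2318, 0.0995]
tool_rot: [0.997, -0.002, 0.083, 0.0]
ft_force: [1.0, 0.1, -1.7]
grip_width: 0.0393
grasp_force: 60.9
```

Request:
send_rows(steps="-1 -0.001 0 0 0 0.11 0;-1 -0.001 0 0 0 0.11 0;-1 0 0 0 0 0.11 0;-1 0 0 0 0 0.11 0;-1 0 0 0 0 0.11 0")

```text
clock: 4.78
eef_pos: [0.5027, -0.2318, 0.0987]
tool_rot: [0.982, -0.003, -0.19, 0.001]
ft_force: [0.2, -0.8, -2.6]
grip_width: 0.0391
grasp_force: 60.9
```

```bash
python3 st.py
```

```text
4.7833 [-0.359  0.723  0.349  1.557 -0.133  2.811] [ 0.5027 -0.2318  0.0987] [[0.928, -0.005, -0.373], [-0.005, -1.0, 0.003], [-0.373, -0.001, -0.928]] [ 0.2 -0.8 -2.6] 0.0391 60.884220600128174
```

Request:
send_rows(steps="-1 0 0 0 0 0.11 0;-1 0 0 0 0 0.1 0;-1 -0.004 0 -0.02 0 0 0;-1 0 0 -0.02 0 0 0;-1 0 0 0 0 0 0")

```text
clock: 5.2
eef_pos: [0.4962, -0.2306, 0.0518]
tool_rot: [0.956, -0.002, -0.294, -0.001]
ft_force: [-0.6, 0.7, -0.8]
grip_width: 0.0391
grasp_force: 61.0
```

```bash
python3 st.py
python3 - <<'E'
from h import *
w=cam("top"); save(w,"t2",(230,150,400,250),4)
b=cam("scene");P=cloud(b)
for m,s,ce in blobs(cmask(b,"red"),25):
  Q=P[m];print(ce.round(),np.nanmedian(Q,0).round(4),np.nanpercentile(Q,[3,97],0).round(3).tolist())
save(b,"s2",(130,100,330,250),4)
E
```

```text
5.2 [-0.334  0.936  0.536  1.743 -0.183  2.866] [ 0.4962 -0.2306  0.0518] [[0.827, -0.004, -0.562], [-0.004, -1.0, -0.0], [-0.562, 0.003, -0.827]] [-0.6  0.7 -0.8] 0.0391 61.035622358322144
[223. 160.] [ 0.4933 -0.2272  0.1053] [[0.424, -0.29, 0.052], [0.523, -0.206, 0.12]]
[218. 176.] [ 0.5154 -0.228   0.0589] [[0.513, -0.247, 0.048], [0.549, -0.205, 0.101]]
[116. 180.] [ 0.7847 -0.3732  0.1375] [[0.78, -0.39, 0.085], [0.788, -0.309, 0.153]]
[355. 265.] [0.593  0.2931 0.0764] [[0.557, 0.271, 0.03], [0.6, 0.301, 0.107]]
```

View pics/s2.png

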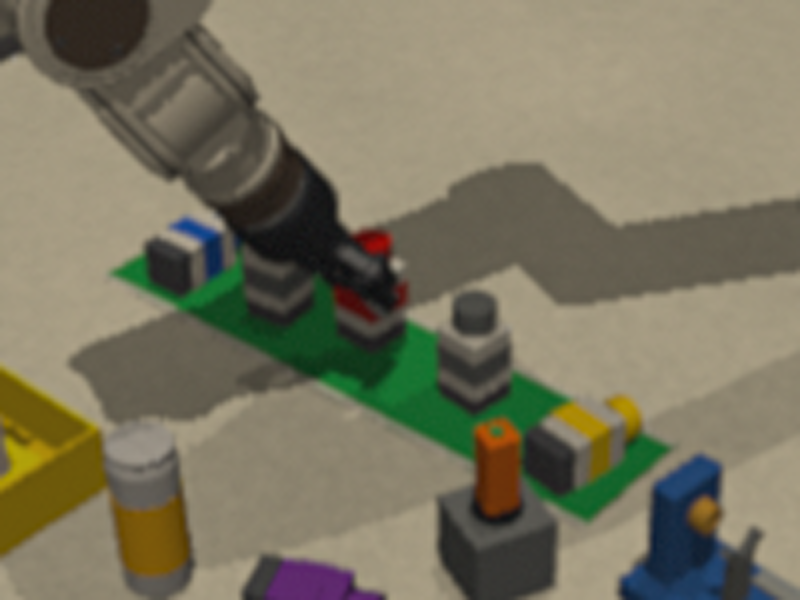

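The scene crop shows red held upright at (370,290) over the strip, 15 mm up. I'm lowering it.

Request:
send_rows(steps="-1 0 0 -0.004 0 0.027 0;-1 0 0 -0.004 0 0 0;-1 0 0 -0.003 0 0 0;-1 0 0 -0.002 0 0 0;-1 0 0 0 0 0 0")

```text
clock: 5.72
eef_pos: [0.4978, -0.2319, 0.0454]
tool_rot: [0.953, -0.003, -0.303, 0.001]
ft_force: [-0.4, -0.4, -2.0]
grip_width: 0.0391
grasp_force: 61.0
```

```bash
python3 st.py
```

```text
5.7167 [-0.332  0.963  0.562  1.76  -0.189  2.873] [ 0.4978 -0.2319  0.0454] [[0.816, -0.006, -0.578], [-0.005, -1.0, 0.003], [-0.578, -0.0, -0.816]] [-0.4 -0.4 -2. ] 0.0391 60.968663692474365
```

Request:
send_rows(steps="-1 0 0 -0.002 0 0 0;-1 0 0 -0.002 0 0 0;-1 0 0 -0.002 0 0 0;-1 0 0 0 0 0 0;-1 0 0 0 0 0 0")

```text
clock: 6.13
eef_pos: [0.4976, -0.2317, 0.0386]
tool_rot: [0.953, -0.003, -0.304, 0.001]
ft_force: [0.3, 0.8, -1.6]
grip_width: 0.039
grasp_force: 61.0
```

```bash
python3 st.py
```

```text
6.1333 [-0.331  0.97   0.558  1.751 -0.19   2.873] [ 0.4976 -0.2317  0.0386] [[0.815, -0.005, -0.579], [-0.004, -1.0, 0.003], [-0.579, 0.0, -0.815]] [ 0.3  0.8 -1.6] 0.039 60.96813440322876
```

Request:
send_rows(steps="-1 0 0 -0.0015 0 0 0;-1 0 0 0 0 0 0;0.3 0 0 0 0 0 0;0.45 0 0 0 0 0 0;0.45 0 0 0 0 0 0")

```text
clock: 6.55
eef_pos: [0.4978, -0.2318, 0.0376]
tool_rot: [0.953, -0.003, -0.304, 0.001]
ft_force: [0.3, -0.6, 0.3]
grip_width: 0.062
grasp_force: 0.0
```

Request:
send_rows(steps="0.45 0 0 0 0 0 0;0.45 0.0115 0 0.0165 0 0 0;0.45 0.0173 0 0.0245 0 0 0;0.45 0.0173 0 0.0245 0 0 0;0.45 0.0173 0 0.0245 0 0 0")

```text
clock: 6.97
eef_pos: [0.5612, -0.2317, 0.129]
tool_rot: [0.953, -0.003, -0.304, 0.001]
ft_force: [1.6, -0.6, -0.2]
grip_width: 0.0621
grasp_force: 0.0
```

Request:
send_rows(steps="0.45 0 -0.01 0.02 0 -0.11 0;0.45 0 -0.03 0.015 0 -0.11 0;0.45 0 -0.03 0.015 0 -0.11 0;0.45 -0.01 -0.03 0.015 0 -0.11 0;0.45 -0.01 -0.03 0.015 0 -0.11 0")

```text
clock: 7.38
eef_pos: [0.5421, -0.3633, 0.2077]
tool_rot: [1.0, -0.002, -0.031, 0.001]
ft_force: [0.4, -0.7, 0.3]
grip_width: 0.0618
grasp_force: 0.0
```

```bash
python3 st.py
python3 - <<'E'
from h import *
b=cam("top");P=cloud(b)
for n in ("red","blue","yellow"):
 for m,s,ce in blobs(cmask(b,n),25):
  Q=P[m];print(n,ce.round(),np.nanmedian(Q,0).round(4),np.nanpercentile(Q,[3,97],0).round(3).tolist())
E
```

```text
7.3833 [-0.574  0.611  0.506  1.517 -0.035  2.572] [ 0.5421 -0.3633  0.2077] [[0.998, -0.004, -0.062], [-0.004, -1.0, 0.002], [-0.062, -0.002, -0.998]] [ 0.4 -0.7  0.3] 0.0618 0.0
red [359. 121.] [ 0.7778 -0.3475  0.1428] [[0.774, -0.386, 0.131], [0.782, -0.307, 0.153]]
red [163. 187.] [0.5643 0.2811 0.1041] [[0.546, 0.271, 0.069], [0.593, 0.307, 0.109]]
red [322. 211.] [ 0.4927 -0.2298  0.0861] [[0.479, -0.245, 0.072], [0.509, -0.215, 0.091]]
red [203. 248.] [0.3746 0.1609 0.0456] [[0.368, 0.151, 0.036], [0.382, 0.171, 0.048]]
red [185. 248.] [0.375  0.2196 0.0472] [[0.368, 0.197, 0.042], [0.382, 0.242, 0.052]]
blue [358. 116.] [ 0.8143 -0.3597  0.0766] [[0.805, -0.382, 0.073], [0.825, -0.336, 0.081]]
blue [357. 126.] [ 0.7824 -0.3553  0.077 ] [[0.771, -0.379, 0.069], [0.793, -0.334, 0.081]]
blue [151. 190.] [0.5712 0.3473 0.0191] [[0.534, 0.296, 0.014], [0.608, 0.364, 0.024]]
blue [205. 194.] [0.5572 0.1501 0.0195] [[0.516, 0.099, 0.014], [0.588, 0.229, 0.102]]
yellow [361.  96.] [ 0.8632 -0.3616  0.1352] [[0.861, -0.427, 0.093], [0.867, -0.287, 0.142]]
yellow [352. 129.] [ 0.7828 -0.3249  0.005 ] [[0.734, -0.45, -0.002], [0.858, -0.264, 0.056]]
yellow [346. 110.] [ 0.8596 -0.3415  0.0053] [[0.853, -0.356, -0.001], [0.862, -0.307, 0.038]]
yellow [259. 212.] [ 0.4931 -0.0241  0.0385] [[0.483, -0.041, 0.034], [0.503, -0.004, 0.045]]
yellow [257. 224.] [ 0.4532 -0.014   0.033 ] [[0.443, -0.031, 0.024], [0.464, -0.004, 0.04]]
```

Request:
send_rows(steps="0.45 -0.007 -0.012 -0.003 0 -0.112 0;0.45 -0.007 -0.012 -0.003 0 -0.112 0;0.45 -0.007 -0.012 -0.006 0 -0.112 0;0.45 -0.007 -0.012 -0.01 0 -0.112 0;0.45 -0.007 -0.012 -0.01 0 -0.112 0")

```text
clock: 7.85
eef_pos: [0.5059, -0.4225, 0.1775]
tool_rot: [0.969, -0.002, 0.247, 0.001]
ft_force: [-0.3, 0.2, -0.3]
grip_width: 0.0621
grasp_force: 0.0
```

Request:
send_rows(steps="0.45 -0.008 -0.001 -0.015 0 -0.112 0;0.45 -0.008 -0.001 -0.015 0 -0.112 0;0.45 -0.008 0 -0.015 0 -0.112 0;0.45 -0.008 0 -0.015 0 -0.112 0;0.45 0 0 -0.015 0 0 0")

```text
clock: 8.27
eef_pos: [0.4704, -0.4215, 0.097]
tool_rot: [0.895, -0.007, 0.447, -0.004]
ft_force: [-0.9, -0.1, -1.2]
grip_width: 0.0619
grasp_force: 0.0
```

```bash
python3 st.py
```

```text
8.2667 [-1.075  0.43  -0.566  0.012  0.78   2.318] [ 0.4704 -0.4215  0.097 ] [[0.601, -0.015, 0.799], [-0.009, -1.0, -0.013], [0.799, 0.001, -0.601]] [-0.9 -0.1 -1.2] 0.0619 0.0
```

Request:
send_rows(steps="0.45 0.0075 -0.001 -0.018 0 0 0;0.45 0.0075 -0.001 -0.018 0 0 0;0.45 0.0075 -0.001 -0.018 0 0 0;0.45 0.0075 -0.001 -0.012 0 0 0;0.45 0.0075 0 -0.008 0 0 0")

```text
clock: 8.68
eef_pos: [0.5126, -0.4277, 0.0256]
tool_rot: [0.895, -0.004, 0.447, -0.002]
ft_force: [0.7, -0.6, 0.1]
grip_width: 0.062
grasp_force: 0.0
```

Request:
send_rows(steps="0.45 0 0 0 0 0 0;0.45 0 0 0 0 0 0;-1 0 0 0 0 0 0;-1 0 0 0 0 0 0;-1 0 0 0 0 0 0")

```text
clock: 9.1
eef_pos: [0.5129, -0.4284, 0.0289]
tool_rot: [0.894, -0.002, 0.448, -0.001]
ft_force: [-0.5, 1.4, 1.9]
grip_width: 0.0399
grasp_force: 59.2
```

Request:
send_rows(steps="-1 0 0 0 0 0 0;-1 0 0 0 0 0 0;-1 0 0 0 0 0 0;-1 0 0 0 0 0 0;-1 0 0 0 0 0 0")

```text
clock: 9.52
eef_pos: [0.513, -0.4285, 0.0289]
tool_rot: [0.894, -0.002, 0.448, -0.001]
ft_force: [-4.0, 1.9, 5.8]
grip_width: 0.0396
grasp_force: 60.0
```

```bash
python3 st.py
```

```text
9.5167 [-1.009  0.604 -0.546 -0.2    0.745  2.387] [ 0.513  -0.4285  0.0289] [[0.598, -0.005, 0.802], [-0.003, -1.0, -0.004], [0.802, -0.0, -0.598]] [-4.   1.9  5.8] 0.0396 59.988500154577196
```

Request:
send_rows(steps="0.45 0 0 0 0 0 0;0.45 0 0 0 0 0 0;0.45 -0.003 0.001 -0.004 0 0 0;0.45 -0.002 0.001 -0.004 0 0 0;0.45 0 0 0 0 0 0")

```text
clock: 9.93
eef_pos: [0.5068, -0.4251, 0.0178]
tool_rot: [0.895, -0.004, 0.447, -0.002]
ft_force: [-0.6, 0.4, -0.6]
grip_width: 0.062
grasp_force: 0.0
```

```bash
python3 st.py
```

```text
9.9333 [-1.015  0.62  -0.561 -0.221  0.747  2.38 ] [ 0.5068 -0.4251  0.0178] [[0.601, -0.008, 0.799], [-0.004, -1.0, -0.007], [0.799, 0.001, -0.601]] [-0.6  0.4 -0.6] 0.062 0.0
```

Request:
send_rows(steps="-1 0 0 0 0 0 0;-1 0 0 0 0 0 0;-1 0 0 0 0 0 0;-1 0 0 0 0 0 0;-1 0 0 0 0 0 0")

```text
clock: 10.35
eef_pos: [0.5077, -0.426, 0.0194]
tool_rot: [0.894, -0.003, 0.447, -0.001]
ft_force: [0.5, -0.4, -2.0]
grip_width: 0.0396
grasp_force: 60.5
```

```bash
python3 st.py;python3 - <<'E'
from h import *
for n in ("top","scene","wrist"):
 b=cam(n);P=cloud(b)
 for m,s,ce in blobs(cmask(b,"blue",90,40),25):
  Q=P[m]; Q=Q[(Q[:,1]<-.38)&(Q[:,0]<.6)]
  if len(Q): print(n,ce.round(),np.nanmedian(Q,0).round(4),np.nanpercentile(Q,[3,97],0).round(3).tolist())
E
```

```text
10.35 [-1.015  0.618 -0.559 -0.22   0.747  2.38 ] [ 0.5077 -0.426   0.0194] [[0.6, -0.006, 0.8], [-0.004, -1.0, -0.005], [0.8, -0.0, -0.6]] [ 0.5 -0.4 -2. ] 0.0396 60.515416860580444
top [377. 208.] [ 0.5058 -0.4238  0.0388] [[0.499, -0.443, 0.034], [0.513, -0.406, 0.044]]
scene [179. 160.] [ 0.5104 -0.4152  0.0379] [[0.5, -0.444, 0.007], [0.519, -0.402, 0.042]]
wrist [255. 235.] [ 0.5063 -0.4273  0.041 ] [[0.497, -0.446, 0.04], [0.517, -0.408, 0.042]]
wrist [256. 336.] [ 0.4688 -0.4275  0.0363] [[0.461, -0.442, 0.028], [0.477, -0.413, 0.039]]
```

Request:
send_rows(steps="-1 -0.002 0 0.03 0 0 0;-1 -0.002 0 0.03 0 0 0;-1 -0.002 0 0.02 0 0.1 0;-1 -0.002 0.001 0.01 0 0.11 0;-1 -0.002 0.001 0 0 0.11 0")

```text
clock: 10.92
eef_pos: [0.4981, -0.4259, 0.1099]
tool_rot: [0.952, -0.003, 0.306, 0.001]
ft_force: [0.8, -1.0, -1.5]
grip_width: 0.0389
grasp_force: 60.8
```

Request:
send_rows(steps="-1 -0.002 0.001 0 0 0.11 0;-1 -0.002 0.001 0 0 0.11 0;-1 -0.002 0.001 0 0 0.11 0;-1 -0.002 0 0 0 0.11 0;-1 -0.002 0 0 0 0.11 0")

```text
clock: 11.33
eef_pos: [0.4888, -0.4218, 0.1079]
tool_rot: [0.999, -0.003, 0.035, 0.001]
ft_force: [0.5, -0.7, -1.7]
grip_width: 0.0391
grasp_force: 60.8
```

Request:
send_rows(steps="-1 -0.002 0 0 0 0.11 0;-1 -0.001 0 0 0 0.11 0;-1 0 0 0 0 0.11 0;-1 0 0 0 0 0.11 0;-1 0 0 0 0 0.11 0")

```text
clock: 11.75
eef_pos: [0.4865, -0.4216, 0.1074]
tool_rot: [0.972, -0.003, -0.237, 0.002]
ft_force: [1.8, -0.4, -1.7]
grip_width: 0.0389
grasp_force: 60.8
```

Request:
send_rows(steps="-1 0 0 0 0 0.11 0;-1 0 0 0 0 0.08 0;-1 0 0 0 0 0 0;-1 0 0 0 0 0 0;-1 0 0 0 0 0 0")

```text
clock: 12.17
eef_pos: [0.4853, -0.4212, 0.1049]
tool_rot: [0.946, -0.003, -0.324, 0.0]
ft_force: [0.4, -0.7, -0.6]
grip_width: 0.0393
grasp_force: 62.6
```

```bash
python3 st.py
```

```text
12.1667 [-0.561  1.187  1.175  2.142 -0.331  2.687] [ 0.4853 -0.4212  0.1049] [[0.79, -0.005, -0.614], [-0.005, -1.0, 0.002], [-0.614, 0.002, -0.79]] [ 0.4 -0.7 -0.6] 0.0393 62.61151671409607
```

Request:
send_rows(steps="-1 -0.001 0 0 0 -0.03 0;-1 0 0 -0.015 0 0 0;-1 0 0 -0.02 0 0 0;-1 0 0 -0.018 0 0 0;-1 0 0 -0.005 0 0 0")

```text
clock: 12.58
eef_pos: [0.4834, -0.4216, 0.0505]
tool_rot: [0.951, -0.004, -0.308, 0.001]
ft_force: [-0.5, -0.4, -2.1]
grip_width: 0.0391
grasp_force: 62.9
```

```bash
python3 st.py
```

```text
12.5833 [-0.568  1.151  0.979  1.948 -0.32   2.673] [ 0.4834 -0.4216  0.0505] [[0.81, -0.008, -0.587], [-0.007, -1.0, 0.004], [-0.587, 0.001, -0.81]] [-0.5 -0.4 -2.1] 0.0391 62.851513624191284
```

Request:
send_rows(steps="-1 0 0 -0.004 0 0 0;-1 0 0 -0.003 0 0 0;-1 0 0 -0.002 0 0 0;-1 0 0 -0.001 0 0 0;-1 0 0 0 0 0 0")

```text
clock: 13.0
eef_pos: [0.485, -0.4219, 0.0391]
tool_rot: [0.951, -0.003, -0.309, 0.001]
ft_force: [0.6, -0.1, 0.8]
grip_width: 0.0389
grasp_force: 63.1
```

```bash
python3 st.py
```

```text
13.0 [-0.566  1.163  0.975  1.932 -0.321  2.673] [ 0.485  -0.4219  0.0391] [[0.809, -0.007, -0.587], [-0.005, -1.0, 0.005], [-0.587, -0.001, -0.809]] [ 0.6 -0.1  0.8] 0.0389 63.139164447784424
```

Request:
send_rows(steps="0.45 0 0 0 0 0 0;0.45 0 0 0 0 0 0;0.45 0 0 0.01 0 0 0;0.45 0 0 0.03 0 0 0;0.45 0 0 0.04 0 0 0")

```text
clock: 13.42
eef_pos: [0.4832, -0.4207, 0.1164]
tool_rot: [0.95, -0.002, -0.312, -0.001]
ft_force: [1.0, -1.0, 0.1]
grip_width: 0.062
grasp_force: 0.0
```

Request:
send_rows(steps="0.45 0 0 0.04 0 -0.104 0;0.45 0 0 0.04 0 -0.104 0;0.45 0 0.01 0.03 0 -0.104 0;0.45 0 0.02 0.02 0 -0.104 0;0.45 0 0.02 0 0 -0.104 0")

```text
clock: 13.83
eef_pos: [0.4867, -0.3732, 0.2559]
tool_rot: [0.999, -0.004, -0.047, 0.004]
ft_force: [0.7, -0.2, 0.8]
grip_width: 0.0618
grasp_force: 0.0
```

Request:
send_rows(steps="0.45 0 0.02 0 0 -0.104 0;0.45 0 0.0155 0 0 0 0.121;0.45 0 0.0155 0 0 0 0.121;0.45 0 0.0155 0 0 0 0.121;0.45 0 0.0155 0 0 0 0.121")

```text
clock: 14.25
eef_pos: [0.484, -0.2889, 0.2499]
tool_rot: [0.971, 0.239, -0.002, 0.001]
ft_force: [0.1, 0.8, 0.2]
grip_width: 0.062
grasp_force: 0.0
```

Request:
send_rows(steps="0.45 0 0.0155 0 0 0 0.121;0.45 0 0.0155 0 0 0 0.121;0.45 0 0.0155 0 0 0 0.121;0.45 0 0.0155 0 0 0 0.121;0.45 0 0.0155 0 0 0 0.121")

```text
clock: 14.67
eef_pos: [0.4845, -0.2115, 0.2495]
tool_rot: [0.856, 0.518, -0.002, 0.002]
ft_force: [-0.0, 0.7, 0.6]
grip_width: 0.0622
grasp_force: 0.0
```

Request:
send_rows(steps="0.45 -0.002 0.0155 0 0 0 0.121;0.45 -0.002 0.0155 0 0 0 0.121;0.45 -0.002 0.0155 0 0 0 0.121;0.45 -0.002 0.0155 0 0 0 0.121;0.45 -0.002 0.0155 0 0 0 0.121")

```text
clock: 15.08
eef_pos: [0.4744, -0.134, 0.2494]
tool_rot: [0.662, 0.749, -0.001, 0.002]
ft_force: [-0.4, 0.7, 0.2]
grip_width: 0.0621
grasp_force: 0.0
```

Request:
send_rows(steps="0.45 -0.002 0.0155 0 0 0 0.121;0.45 -0.002 0.0155 0 0 0 0.121;0.45 -0.002 0.0155 0 0 0 0.121;0.45 -0.002 0.0155 0 0 0 0.121;0.45 -0.002 0.0155 0 0 0 0.121")

```text
clock: 15.5
eef_pos: [0.4644, -0.0565, 0.2494]
tool_rot: [0.409, 0.912, -0.001, 0.003]
ft_force: [1.0, 0.0, 0.3]
grip_width: 0.0619
grasp_force: 0.0
```

Request:
send_rows(steps="0.45 -0.002 0 0 0 0 0.121;0.45 -0.002 0 0 0 0 0.121;0.45 -0.002 0 0 0 0 0.121;0.45 -0.002 0 0 0 0 0.121;0.45 -0.002 0 0 0 0 0.121")

```text
clock: 15.92
eef_pos: [0.4545, -0.0571, 0.2494]
tool_rot: [0.119, 0.993, -0.0, 0.003]
ft_force: [-0.7, -0.5, 0.5]
grip_width: 0.0618
grasp_force: 0.0
```

```bash
python3 st.py
python3 - <<'E'
from h import *
w=cam("wrist");P=cloud(w);save(w,"w3",s=1.3)
for col in ("red","yellow","blue"):
  for m,s,ce in blobs(cmask(w,col,90,40),150):
    Q=P[m]; t=np.nanpercentile(Q[:,2],95); Q=Q[Q[:,2]>t-.0035]; r=cv2.minAreaRect(Q[:,:2].astype(np.float32))
    print(col,ce.round(),"ztop",t.round(4),"med",np.median(Q,0).round(4),"rect",np.round(r[0],4),np.round(r[1],4),round(r[2],1))
E
```

```text
15.9167 [-1.250e-01  1.450e-01 -6.600e-02  1.354e+00 -1.000e-03  1.130e-01] [ 0.4545 -0.0571  0.2494] [[-0.972, 0.235, -0.006], [0.235, 0.972, -0.0], [0.005, -0.001, -1.0]] [-0.7 -0.5  0.5] 0.0618 0.0
red [121. 221.] ztop 0.0519 med [ 0.48   -0.2137  0.0507] rect [ 0.4861 -0.222 ] [0.0529 0.0269] 43.4
red [ 96. 246.] ztop 0.0897 med [ 0.4953 -0.2322  0.0888] rect [ 0.4957 -0.2327] [0.032  0.0338] 30.7
yellow [290. 148.] ztop 0.038 med [ 0.4548 -0.0204  0.0369] rect [ 0.4551 -0.0203] [0.0208 0.0182] 83.1
yellow [295. 186.] ztop 0.0421 med [ 0.4941 -0.0251  0.0408] rect [ 0.4942 -0.025 ] [0.0403 0.0231] 82.7
blue [449. 196.] ztop 0.1008 med [0.5499 0.1048 0.1003] rect [0.5514 0.1059] [0.0213 0.0489] 84.2
```

View pics/w3.png

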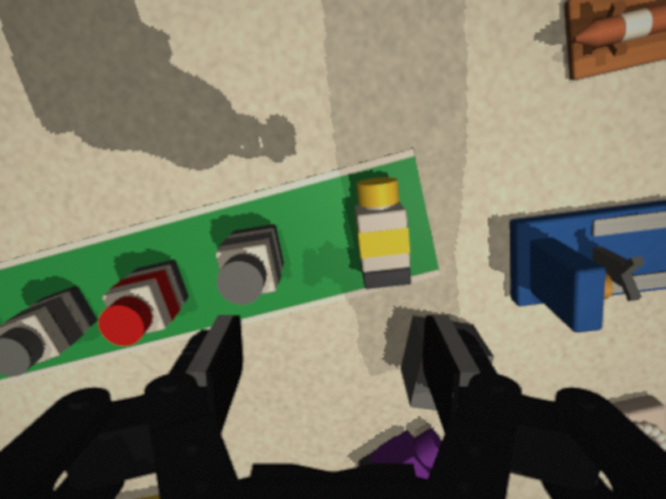

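The wrist view shows yellow still lying at (383,235). Red stands at (135,310) and the greys at (245,265) and (30,345). I'm tilting in on yellow.

Request:
send_rows(steps="0.45 0 0.0045 0 0 0 0.115;0.45 0 0.0045 -0.01 -0.0132 -0.108 0;0.45 0 0.0045 -0.02 -0.0132 -0.108 0;0.45 0.001 0.0045 -0.02 -0.0132 -0.108 0;0.45 0.001 0.0045 -0.02 -0.0132 -0.108 0")

```text
clock: 16.38
eef_pos: [0.457, -0.0353, 0.1819]
tool_rot: [0.064, 0.975, -0.012, 0.213]
ft_force: [0.4, 0.8, -0.8]
grip_width: 0.0619
grasp_force: 0.0
```

Request:
send_rows(steps="0.45 0.001 0.0045 -0.02 -0.0132 -0.108 0;0.45 0.001 0.0045 -0.02 -0.0132 -0.108 0;0.45 0.001 0.0045 -0.02 -0.0132 -0.108 0;0.45 0.001 0 -0.02 -0.0132 -0.108 0;0.45 0 0 0 0 0 0")

```text
clock: 16.8
eef_pos: [0.4578, -0.0251, 0.1152]
tool_rot: [0.06, 0.934, -0.021, 0.352]
ft_force: [-1.1, -1.1, -0.5]
grip_width: 0.0617
grasp_force: 0.0
```

```bash
python3 st.py
```

```text
16.8 [-1.000e-03 -8.800e-02 -1.032e+00 -8.900e-02 -8.100e-02  9.800e-02] [ 0.4578 -0.0251  0.1152] [[-0.745, 0.098, -0.659], [0.128, 0.992, 0.003], [0.654, -0.082, -0.752]] [-1.1 -1.1 -0.5] 0.0617 0.0
```

Request:
send_rows(steps="0.45 0.012 0 -0.015 0 0 0;0.45 0.012 0 -0.015 0 0 0;0.45 0.012 0 -0.015 -0.005 -0.04 0;0.45 0.003 0 -0.01 -0.005 -0.04 0;0.45 0 0 -0.01 -0.005 -0.04 0")

```text
clock: 17.22
eef_pos: [0.52, -0.0252, 0.0616]
tool_rot: [0.06, 0.913, -0.025, 0.402]
ft_force: [-0.2, 0.9, 0.2]
grip_width: 0.0617
grasp_force: 0.0
```

```bash
python3 st.py
```

```text
17.2167 [ 0.012  0.271 -1.084 -0.608 -0.103  0.098] [ 0.52   -0.0252  0.0616] [[-0.67, 0.089, -0.737], [0.13, 0.992, 0.002], [0.731, -0.094, -0.676]] [-0.2  0.9  0.2] 0.0617 0.0
```

Request:
send_rows(steps="0.45 -0.005 0 -0.005 0.006 0.05 0;0.45 -0.005 0 -0.01 0.006 0.05 0;0.45 -0.005 0 -0.014 0 0 0;0.45 0 0 -0.01 0 0 0;0.45 0 0 0 0 0 0")

```text
clock: 17.63
eef_pos: [0.5056, -0.0251, 0.0227]
tool_rot: [0.061, 0.933, -0.023, 0.355]
ft_force: [-0.8, -0.9, -0.5]
grip_width: 0.0624
grasp_force: 0.0
```

```bash
python3 st.py
```

```text
17.6333 [ 0.003  0.324 -1.058 -0.535 -0.087  0.1  ] [ 0.5056 -0.0251  0.0227] [[-0.74, 0.098, -0.665], [0.13, 0.992, 0.001], [0.66, -0.085, -0.747]] [-0.8 -0.9 -0.5] 0.0624 0.0
```

Request:
send_rows(steps="0.45 0 -0.001 -0.003 0 0 0;0.45 0 0 0 0 0 0;-1 0 0 0 0 0 0;-1 0 0 0 0 0 0;-1 0 0 0 0 0 0")

```text
clock: 18.05
eef_pos: [0.5052, -0.0258, 0.0217]
tool_rot: [0.06, 0.932, -0.022, 0.358]
ft_force: [0.3, 0.3, 2.7]
grip_width: 0.0392
grasp_force: 60.3
```

Request:
send_rows(steps="-1 0 0 0 0 0 0;-1 0 0 0 0 0 0;-1 0 0 0 0 0 0;-1 0 0 0 0 0 0;-1 0 0 0 0 0 0")

```text
clock: 18.47
eef_pos: [0.5052, -0.0258, 0.0217]
tool_rot: [0.06, 0.932, -0.023, 0.358]
ft_force: [-1.2, 0.3, 5.9]
grip_width: 0.0394
grasp_force: 60.8
```

```bash
python3 st.py;python3 - <<'E'
from h import *
for n in ("top","scene"):
 b=cam(n);P=cloud(b)
 for m,s,ce in blobs(cmask(b,"yellow",90,40),25):
  Q=P[m]; Q=Q[(Q[:,1]>-.1)&(Q[:,0]<.6)]
  if len(Q): print(n,ce.round(),np.nanmedian(Q,0).round(4),np.nanpercentile(Q,[3,97],0).round(3).tolist())
E
```

```text
18.4667 [-0.     0.332 -1.066 -0.556 -0.085  0.097] [ 0.5052 -0.0258  0.0217] [[-0.737, 0.096, -0.669], [0.128, 0.992, 0.001], [0.664, -0.085, -0.743]] [-1.2  0.3  5.9] 0.0394 60.77185034751892
top [259. 212.] [ 0.4932 -0.0241  0.0398] [[0.483, -0.041, 0.035], [0.503, -0.004, 0.049]]
scene [274. 204.] [ 0.4989 -0.0265  0.0415] [[0.485, -0.045, 0.038], [0.508, -0.008, 0.044]]
```

Request:
send_rows(steps="-1 0 0 0.02 0 0 0;-1 0 0 0.03 0 0 0;-1 -0.002 0 0.03 0.0065 0.053 0;-1 -0.003 -0.001 0.01 0.013 0.107 0;-1 -0.003 -0.001 0 0.013 0.107 0")

```text
clock: 18.98
eef_pos: [0.4978, -0.0273, 0.099]
tool_rot: [0.062, 0.966, -0.017, 0.252]
ft_force: [1.1, -0.1, -2.9]
grip_width: 0.0391
grasp_force: 60.7
```

Request:
send_rows(steps="-1 -0.003 -0.001 0 0.013 0.107 0;-1 -0.003 -0.001 0 0.013 0.107 0;-1 -0.003 -0.001 0 0.013 0.107 0;-1 -0.003 -0.001 0 0.013 0.107 0;-1 -0.003 -0.001 0 0.013 0.107 0")

```text
clock: 19.4
eef_pos: [0.4843, -0.0326, 0.0985]
tool_rot: [0.063, 0.998, -0.002, -0.015]
ft_force: [0.8, -0.1, -2.4]
grip_width: 0.0389
grasp_force: 60.6
```

Request:
send_rows(steps="-1 -0.003 -0.001 0 0.013 0.107 0;-1 -0.003 -0.001 0 0.013 0.107 0;-1 -0.003 -0.001 0 0.013 0.107 0;-1 -0.003 -0.001 0 0.013 0.107 0;-1 0 0 0 0 0 0")

```text
clock: 19.82
eef_pos: [0.4725, -0.0369, 0.0916]
tool_rot: [0.061, 0.971, 0.011, -0.232]
ft_force: [-0.8, -0.6, -3.6]
grip_width: 0.0388
grasp_force: 60.7
```

```bash
python3 st.py
```

```text
19.8167 [-0.085  0.671  0.188  1.558  0.011  0.038] [ 0.4725 -0.0369  0.0916] [[-0.885, 0.114, 0.452], [0.124, 0.992, -0.008], [-0.45, 0.049, -0.892]] [-0.8 -0.6 -3.6] 0.0388 60.73728919029236
```

Request:
send_rows(steps="-1 -0.003 -0.001 0 0.012 0.1 0;-1 -0.003 -0.001 0 0.012 0.1 0;-1 -0.002 -0.001 -0.02 0 0 0;-1 0 0 -0.02 0 0 0;-1 0 0 -0.01 0 0 0")

```text
clock: 20.23
eef_pos: [0.4637, -0.0395, 0.0452]
tool_rot: [0.059, 0.944, 0.016, -0.323]
ft_force: [-0.5, -0.6, -1.7]
grip_width: 0.0389
grasp_force: 60.8
```

```bash
python3 st.py
python3 - <<'E'
from h import *
b=cam("scene");save(b,"s4",(180,100,340,220),5)
E
```

```text
20.2333 [-0.093  0.862  0.316  1.683  0.012  0.028] [ 0.4637 -0.0395  0.0452] [[-0.784, 0.101, 0.612], [0.122, 0.992, -0.008], [-0.608, 0.069, -0.791]] [-0.5 -0.6 -1.7] 0.0389 60.7698118686676
```

View pics/s4.png

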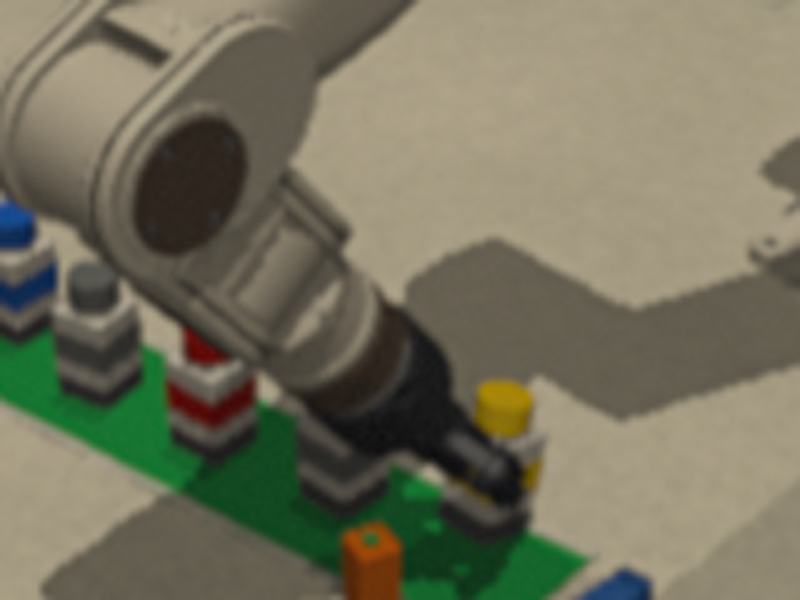

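The scene crop shows yellow nearly upright at (490,470), about 10 mm above the strip. I'm lowering it, releasing, and moving up to view the centres and cradle.

Request:
send_rows(steps="-1 0 0 -0.005 0 0 0;-1 0 0 -0.004 0 0 0;-1 0 0 -0.003 0 0 0;-1 0 0 0 0 0 0;0.1 0 0 0 0 0 0")

```text
clock: 20.7
eef_pos: [0.4651, -0.0395, 0.0366]
tool_rot: [0.059, 0.945, 0.016, -0.322]
ft_force: [0.5, -0.9, -0.8]
grip_width: 0.0468
grasp_force: 0.0
```

Request:
send_rows(steps="0.45 0 0 0 0 0 0;0.45 0 0 0 0 0 0;0.45 0 0 0.015 0 0 0;0.45 0 0 0.035 0 0 0;0.45 0 0 0.035 0 0 0")

```text
clock: 21.12
eef_pos: [0.4637, -0.0394, 0.121]
tool_rot: [0.059, 0.944, 0.016, -0.324]
ft_force: [0.8, 0.1, -0.0]
grip_width: 0.062
grasp_force: 0.0
```

Request:
send_rows(steps="0.45 0 0 0.035 0 0 0;0.45 0 0 0.035 -0.0132 -0.109 0;0.45 0 0 0.035 -0.0132 -0.109 0;0.45 0 0 0.03 -0.0132 -0.109 0;0.45 0 0 0.03 -0.0132 -0.109 0")

```text
clock: 21.53
eef_pos: [0.4653, -0.0396, 0.288]
tool_rot: [0.063, 0.992, 0.004, -0.105]
ft_force: [-0.0, 0.2, 0.6]
grip_width: 0.0619
grasp_force: 0.0
```

```bash
python3 st.py
python3 - <<'E'
from h import *
b=cam("top");P=cloud(b)
for n in ("red","blue","yellow"):
 for m,s,ce in blobs(cmask(b,n),20):
  Q=P[m];q=np.nanmedian(Q,0)
  if .4<q[0]<.56 and q[1]<.05: print(n,ce.round(),q.round(4),np.nanpercentile(Q,[3,97],0).round(3).tolist())
E
```

```text
21.5333 [-0.086  0.332  0.253  1.702  0.002  0.04 ] [ 0.4653 -0.0396  0.288 ] [[-0.97, 0.124, 0.209], [0.125, 0.992, -0.006], [-0.208, 0.02, -0.978]] [-0.   0.2  0.6] 0.0619 0.0
red [322. 211.] [ 0.4931 -0.229   0.0861] [[0.479, -0.245, 0.073], [0.509, -0.215, 0.092]]
blue [381. 213.] [ 0.4852 -0.4203  0.0863] [[0.473, -0.434, 0.082], [0.495, -0.407, 0.09]]
```

Request:
send_rows(steps="1 0 0.02 0.008 -0.0126 -0.104 0;1 0 0.02 0.004 -0.0126 -0.104 0;1 0 0.024 0 0 0 -0.118;1 0 0.024 0 0 0 -0.118;1 0 0.024 0 0 0 -0.118")

```text
clock: 22.0
eef_pos: [0.4637, 0.0732, 0.2987]
tool_rot: [0.241, 0.97, -0.001, -0.004]
ft_force: [0.2, 0.2, -0.4]
grip_width: 0.0858
grasp_force: 0.0
```

Request:
send_rows(steps="1 0 0.024 0 0 0 -0.118;1 0 0.024 0 0 0 -0.118;1 0 0.024 0 0 0 -0.118;1 0 0.024 0 0 0 -0.118;1 0 0.024 0 0 0 -0.118")

```text
clock: 22.42
eef_pos: [0.4643, 0.1935, 0.2979]
tool_rot: [0.513, 0.859, -0.0, -0.005]
ft_force: [-0.6, 0.4, 0.6]
grip_width: 0.0852
grasp_force: 0.0
```

Request:
send_rows(steps="1 0 0.024 0 0 0 -0.118;1 0 0.024 0 0 0 -0.118;1 0 0.024 0 0 0 -0.118;1 0 0.003 0 0 0 -0.118;1 0 0 0 0 0 -0.118")

```text
clock: 22.83
eef_pos: [0.4642, 0.2691, 0.2973]
tool_rot: [0.739, 0.673, 0.001, -0.005]
ft_force: [0.9, -0.4, -0.7]
grip_width: 0.0857
grasp_force: 0.0
```

```bash
python3 st.py
python3 - <<'E'
from h import *
import pickle
w=cam("wrist");P=cloud(w);save(w,"w5",s=1.5);pickle.dump(w,open("w5.pkl","wb"))
for col in ("red","orange","yellow","blue"):
  for m,s,ce in blobs(cmask(w,col,90,30),120):
    Q=P[m]; r=cv2.minAreaRect(Q[np.isfinite(Q[:,2])][:,:2].astype(np.float32))
    print(col,ce.round(),s[4],"z",np.nanpercentile(Q[:,2],[3,50,97]).round(4),"med",np.nanmedian(Q,0).round(4),"rect",np.round(r[0],4),np.round(r[1],4),round(r[2],1))
b=cam("top");PB=cloud(b)
for m,s,ce in blobs(cmask(b,"yellow"),20):
  Q=PB[m];q=np.nanmedian(Q,0)
  if .4<q[0]<.56 and q[1]<.05: print("top yellow",ce.round(),q.round(4))
E
```

```text
22.8333 [0.52  0.299 0.253 1.525 0.01  2.183] [0.4642 0.2691 0.2973] [[0.093, 0.996, 0.008], [0.996, -0.093, -0.006], [-0.005, 0.008, -1.0]] [ 0.9 -0.4 -0.7] 0.0857 0.0
red [351. 132.] 1520 z [0.0366 0.1045 0.1166] med [0.5565 0.2917 0.1045] rect [0.5705 0.2759] [0.0455 0.0507] 83.7
orange [194. 186.] 4589 z [0.0091 0.0114 0.0498] med [0.3829 0.2285 0.0114] rect [0.377  0.2163] [0.1529 0.0598] 89.4
orange [355. 158.] 204 z [0.0338 0.0851 0.1036] med [0.5667 0.2605 0.0851] rect [0.5732 0.2542] [0.0177 0.0454] 43.4
orange [344. 270.] 301 z [0.0693 0.0831 0.0873] med [0.5536 0.128  0.0831] rect [0.5562 0.1246] [0.0156 0.0248] 85.0
yellow [280. 353.] 306 z [0.0309 0.0407 0.3714] med [ 0.4697 -0.0209  0.0407] rect [0.4802 0.1266] [0.3009 0.0401] 86.7
blue [336. 178.] 7781 z [0.0186 0.0208 0.1009] med [0.5573 0.2049 0.0208] rect [0.5532 0.2265] [0.2762 0.1009] 83.9
top yellow [264. 219.] [ 0.4671 -0.0395  0.0874]
```

View pics/w5.png

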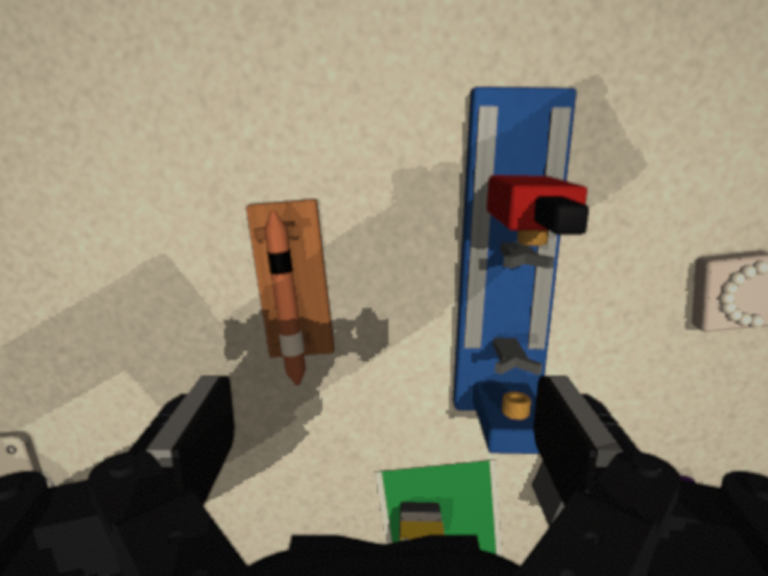

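The wrist view shows the bar in the cradle with the black band at (280,262) and white at (291,345), so its +y end is at the top. The tailstock is at (530,200) with its handle at (565,215), and the head cup at (516,403). Next I measure the handle, bar and rests.

Run:
```python
from h import *
import pickle
w=pickle.load(open("w5.pkl","rb"));P=cloud(w);H=hsv(w)
reg=np.isfinite(P[...,2])&(P[...,0]>.47)&(P[...,0]<.68)&(P[...,1]>.03)&(P[...,1]<.42)
m=reg&(P[...,2]>.013)&(P[...,2]<.028)
r=cv2.minAreaRect(P[m][:,:2].astype(np.float32));print("base",r)
r2=cv2.minAreaRect(np.vstack([P[m&cmask(w,"blue",90,30)][:,:2]]).astype(np.float32));print("base blue",r2)
def sh(n,m):
    Q=P[m];print(n,len(Q),"med",np.nanmedian(Q,0).round(4),np.nanpercentile(Q,[2,98],0).round(4).tolist(), cv2.minAreaRect(Q[:,:2].astype(np.float32)))
sh("handle top",reg&(P[...,2]>.143)&(P[...,2]<.157))
sh("red top",reg&cmask(w,"red",90,30)&(P[...,2]>.099)&(P[...,2]<.11))
sh("blue top",reg&cmask(w,"blue",90,30)&(P[...,2]>.09))
for mm,s,ce in blobs(reg&cmask(w,"orange",90,30)&(P[...,2]>.06),50): sh("brass",mm)
g=reg&(H[...,1]<70)&(P[...,2]>.045)&(P[...,2]<.1)
for mm,s,ce in blobs(g,40): sh("rest",mm)
# bar
rb=np.isfinite(P[...,2])&(abs(P[...,0]-.376)<.05)&(abs(P[...,1]-.21)<.12)&(P[...,2]>.040)
sh("bar",rb)
Q=P[rb];Q=Q[Q[:,2]>.0465];d=np.polyfit(Q[:,1],Q[:,0],1);print("bar line x=",d,"y",np.percentile(Q[:,1],[1,99]),"ztop",np.percentile(Q[:,2],[50,90]))
for n,mm in (("white",rb&(H[...,1]<60)&(H[...,2]>110)),("black",rb&(H[...,2]<55))): sh(n,mm)
```

```text
base ((0.5651896595954895, 0.22502775490283966), (0.27929002046585083, 0.08099228143692017), 83.87580108642578)
base blue ((0.5641710162162781, 0.22534650564193726), (0.2762015163898468, 0.07879690080881119), 83.88629150390625)
handle top 522 med [0.57   0.2844 0.1501] [[0.5613, 0.2752, 0.1439], [0.5805, 0.2925, 0.1517]] ((0.5709463953971863, 0.28347811102867126), (0.018458057194948196, 0.0203391145914793), 83.95071411132812)
red top 870 med [0.5589 0.2903 0.1053] [[0.5462, 0.2713, 0.101], [0.5947, 0.2993, 0.1072]] ((0.5713177919387817, 0.28350889682769775), (0.029985886067152023, 0.0506579652428627), 83.7806396484375)
blue top 672 med [0.5441 0.1122 0.1004] [[0.5064, 0.0985, 0.0914], [0.5623, 0.2681, 0.3131]] ((0.5346344709396362, 0.18565648794174194), (0.03738326206803322, 0.18311206996440887), 8.391398429870605)
brass 195 med [0.5665 0.2607 0.0852] [[0.5582, 0.255, 0.0783], [0.577, 0.2695, 0.1038]] ((0.5671495199203491, 0.2618686258792877), (0.014664688147604465, 0.021813923493027687), 85.12684631347656)
brass 301 med [0.5536 0.128  0.0831] [[0.5442, 0.1175, 0.069], [0.5641, 0.132
[... 495 characters left out ...]
83.80579376220703)
bar 11706 med [0.4108 0.2792 0.3582] [[0.3718, 0.1702, 0.0435], [0.4241, 0.2859, 0.3746]] ((0.3768385350704193, 0.2213679552078247), (0.15523819625377655, 0.06086025759577751), 72.53562927246094)
bar line x= [0.38654404 0.30422883] y [0.16555157 0.28668261] ztop [0.3592136  0.36805302]
white 93 med [0.418  0.2815 0.3488] [[0.3759, 0.1753, 0.0499], [0.4212, 0.2858, 0.3584]] ((0.38679414987564087, 0.23257866501808167), (0.11810141801834106, 0.026667749509215355), 67.72247314453125)
black 9263 med [0.4117 0.2794 0.3626] [[0.386, 0.2576, 0.0513], [0.4245, 0.286, 0.3751]] ((0.39738529920578003, 0.26763051748275757), (0.06876806914806366, 0.0352809876203537), 28.376571655273438)
```

Request:
send_rows(steps="0.6 0.0267 0.0036 -0.01 0 0 -0.014;0.6 0.0267 0.0036 -0.01 0 0 0;0.6 0.0267 0.0036 -0.01 0 0 0;0.6 0.0267 0.0036 -0.01 0 0 0;0.6 0 0 -0.035 0 0 0")

```text
clock: 23.35
eef_pos: [0.5795, 0.2833, 0.2268]
tool_rot: [0.743, 0.67, 0.008, -0.002]
ft_force: [0.1, 0.6, 0.6]
grip_width: 0.0684
grasp_force: 0.0
```

Request:
send_rows(steps="0.6 0 0 -0.03 0 0 0;0.6 0 0 -0.03 0 0 0;0.6 0 0 -0.03 0 0 0;0.6 0 0 -0.015 0 0 0;0.6 0 0 0 0 0 0")

```text
clock: 23.77
eef_pos: [0.5685, 0.2798, 0.1126]
tool_rot: [0.742, 0.67, -0.003, -0.006]
ft_force: [-1.0, 0.3, -0.6]
grip_width: 0.0682
grasp_force: 0.0
```

```bash
python3 st.py
python3 - <<'E'
from h import *
import pickle
w=pickle.load(open("w5.pkl","rb"));P=cloud(w);H=hsv(w)
def sh(n,m):
    Q=P[m];print(n,len(Q),"med",np.nanmedian(Q,0).round(4),np.nanpercentile(Q,[2,98],0).round(4).tolist(), cv2.minAreaRect(Q[:,:2].astype(np.float32)))
rb=np.isfinite(P[...,2])&(abs(P[...,0]-.376)<.035)&(abs(P[...,1]-.21)<.12)&(P[...,2]>.038)&(P[...,2]<.056)
sh("bar",rb)
Q=P[rb];Q=Q[Q[:,2]>.0465];d=np.polyfit(Q[:,1],Q[:,0],1);print("line",d,"y",np.percentile(Q[:,1],[1,99]),"ztop",np.percentile(Q[:,2],[50,90]))
for n,mm in (("white",rb&(H[...,1]<60)&(H[...,2]>110)),("black",rb&(H[...,2]<55))): sh(n,mm)
E
```

```text
23.7667 [0.453 0.58  0.205 1.206 0.01  2.125] [0.5685 0.2798 0.1126] [[0.102, 0.995, 0.003], [0.995, -0.102, -0.013], [-0.013, 0.004, -1.0]] [-1.   0.3 -0.6] 0.0682 0.0
bar 1788 med [0.3786 0.222  0.0478] [[0.3627, 0.1502, 0.039], [0.3921, 0.2838, 0.0509]] ((0.3767852485179901, 0.21493937075138092), (0.15015524625778198, 0.03673076257109642), 89.3329849243164)
line [0.01213661 0.3746051 ] y [0.1515525  0.27940011] ztop [0.04888822 0.05030237]
white 16 med [0.3768 0.1816 0.0505] [[0.3754, 0.1738, 0.0495], [0.3787, 0.1859, 0.0519]] ((0.3773110508918762, 0.17963726818561554), (0.003512457013130188, 0.012638268060982227), 2.8983240127563477)
black 190 med [0.3795 0.2496 0.049 ] [[0.3708, 0.2415, 0.0428], [0.386, 0.2575, 0.0512]] ((0.3797929883003235, 0.2171745002269745), (0.01623738370835781, 0.08189459890127182), 2.459151268005371)
```

Request:
send_rows(steps="0.6 0.002 0.0035 0.005 0 0 0;0.6 0 0 0 0 0 0;-1 0 0 0 0 0 0;-1 0 0 0 0 0 0;-1 0 0 0 0 0 0")

```text
clock: 24.18
eef_pos: [0.5744, 0.2857, 0.1243]
tool_rot: [0.743, 0.67, 0.003, -0.004]
ft_force: [0.6, 0.0, 0.0]
grip_width: 0.0325
grasp_force: 0.0
```

Request:
send_rows(steps="-1 0 0 0 0 0 0;-1 0.001 0.008 0 0 0 0;-1 0.0018 0.0164 0 0 0 0;-1 0.0018 0.0164 0 0 0 0;-1 0.0018 0.0164 0 0 0 0")

```text
clock: 24.6
eef_pos: [0.5777, 0.3419, 0.124]
tool_rot: [0.743, 0.669, -0.0, -0.005]
ft_force: [-8.9, -3.7, 7.6]
grip_width: 0.0189
grasp_force: 61.9
```

Request:
send_rows(steps="-1 0.0005 0.005 0 0 0 0;-1 0 0 0 0 0 0;-1 0 0 0 0 0 0;0 0 0 0 0 0 0;0.6 0 0 0 0 0 0")

```text
clock: 25.02
eef_pos: [0.5805, 0.3477, 0.1229]
tool_rot: [0.743, 0.67, 0.002, -0.004]
ft_force: [-0.5, 0.1, -0.7]
grip_width: 0.0419
grasp_force: 0.0
```

```bash
python3 st.py
```

```text
25.0167 [0.536 0.651 0.358 1.277 0.009 2.21 ] [0.5805 0.3477 0.1229] [[0.103, 0.995, 0.008], [0.995, -0.103, -0.004], [-0.003, 0.009, -1.0]] [-0.5  0.1 -0.7] 0.0419 0.0
```

Request:
send_rows(steps="0.6 0 0 0.03 0 0 0;0.6 0 0 0.035 0 0 0;0.6 -0.034 -0.022 0.02 0 0 0.045;0.6 -0.034 -0.022 0 0 0 0.045;0.6 -0.034 -0.022 0 0 0 0")

```text
clock: 25.43
eef_pos: [0.4819, 0.2831, 0.2074]
tool_rot: [0.712, 0.703, 0.003, -0.004]
ft_force: [-0.4, 0.8, 0.7]
grip_width: 0.0687
grasp_force: 0.0
```

Request:
send_rows(steps="0.6 -0.034 -0.022 0 0 0 0;0.6 -0.034 -0.022 0 0 0 0;0.6 -0.033 -0.022 0 0 0 0;0.6 0 0 -0.03 0 0 0;0.6 0 0 -0.03 0 0 0")

```text
clock: 25.85
eef_pos: [0.3807, 0.2169, 0.1484]
tool_rot: [0.712, 0.702, 0.005, -0.003]
ft_force: [1.8, 0.6, -1.3]
grip_width: 0.0682
grasp_force: 0.0
```

Request:
send_rows(steps="0.6 0 0 -0.03 0 0 0;0.6 0 0 -0.02 0 0 0;0.6 0 0 0 0 0 0;0.6 0 0 0 0 0 0;0.6 0 0 0 0 0 0")

```text
clock: 26.27
eef_pos: [0.3813, 0.2177, 0.0973]
tool_rot: [0.712, 0.702, 0.002, -0.004]
ft_force: [-0.1, 0.0, 0.4]
grip_width: 0.0682
grasp_force: 0.0
```

```bash
python3 st.py
cat > bar.py <<'E'
from h import *
w=cam("wrist");P=cloud(w);H=hsv(w)
E
python3 - <<'E'
from h import *
w=cam("wrist");P=cloud(w);H=hsv(w)
rb=np.isfinite(P[...,2])&(abs(P[...,0]-.376)<.02)&(abs(P[...,1]-.21)<.12)&(P[...,2]>.046)&(P[...,2]<.056)&((H[...,1]>90)|((H[...,2]>110)&(H[...,1]<60)))
Q=P[rb];print(np.polyfit(Q[:,1],Q[:,0],1),np.percentile(Q,[1,50,99],0).round(4).tolist())
save(w,"w6",s=1.3)
E
```

```text
26.2667 [ 0.512  0.232 -0.381  0.956  0.01   2.097] [0.3813 0.2177 0.0973] [[0.014, 1.0, 0.009], [1.0, -0.014, -0.003], [-0.003, 0.009, -1.0]] [-0.1  0.   0.4] 0.0682 0.0
[0.01119414 0.37468799] [[0.3698, 0.151, 0.0461], [0.3772, 0.226, 0.0486], [0.3846, 0.2806, 0.0507]]
```

View pics/w6.png

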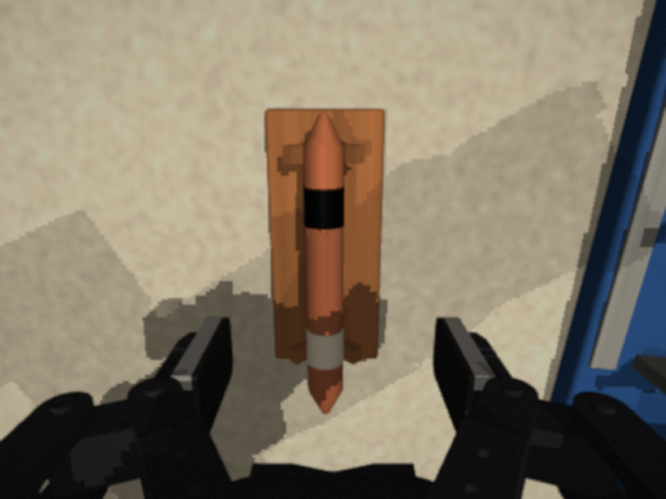

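The wrist view shows the bar centred between the fingers, black band at (324,208), white at (325,350) and ends at (323,115) and (325,412). I'm lowering, gripping and lifting.

Request:
send_rows(steps="0.6 -0.004 -0.003 -0.02 0 0 0;0.6 0 0 -0.025 0 0 0;0.6 0 0 -0.02 0 0 0;0.6 0 0 -0.01 0 0 0;0.6 0 0 0 0 0 0")

```text
clock: 26.73
eef_pos: [0.3758, 0.214, 0.0205]
tool_rot: [0.712, 0.702, 0.001, -0.005]
ft_force: [0.1, -0.6, 1.1]
grip_width: 0.0684
grasp_force: 0.0
```

```bash
python3 st.py
```

```text
26.7333 [ 0.511  0.333 -0.49   0.749  0.01   2.096] [0.3758 0.214  0.0205] [[0.014, 1.0, 0.008], [1.0, -0.014, -0.006], [-0.006, 0.008, -1.0]] [ 0.1 -0.6  1.1] 0.0684 0.0
```

Request:
send_rows(steps="-1 0 0 0 0 0 0;-1 0 0 0 0 0 0;-1 0 0 0 0 0 0;-1 0 0 0 0 0 0;-1 0 0 0 0 0 0")

```text
clock: 27.15
eef_pos: [0.377, 0.2148, 0.0223]
tool_rot: [0.712, 0.702, 0.002, -0.004]
ft_force: [-1.3, -0.4, 5.2]
grip_width: 0.0163
grasp_force: 58.3
```

Request:
send_rows(steps="-1 0 0 0.01 0 0 0;-1 0 0 0.02 0 0 0;-1 0 0 0.035 0 0 0;-1 0 0 0.035 0 0 0;-1 0 0 0 0 0 0")

```text
clock: 27.57
eef_pos: [0.3801, 0.2165, 0.1273]
tool_rot: [0.712, 0.702, 0.007, -0.003]
ft_force: [1.2, 0.8, -1.1]
grip_width: 0.0161
grasp_force: 58.8
```

Request:
send_rows(steps="-1 0.03 0 0 0 0 -0.0465;-1 0.03 0 0 0 0 -0.0465;-1 0.03 0 0 0 0 0;-1 0.03 0 0 0 0 0;-1 0.03 0 0 0 0 0")

```text
clock: 27.98
eef_pos: [0.5272, 0.214, 0.1207]
tool_rot: [0.744, 0.668, 0.001, -0.005]
ft_force: [0.3, 1.6, -1.5]
grip_width: 0.016
grasp_force: 58.9
```

Request:
send_rows(steps="-1 0.03 0 0 0 0 0;-1 0.008 0 0 0 0 0;-1 0 0 0 0 0 0;-1 0 0 0 0 0 0;-1 0 0 0 0 0 0")

```text
clock: 28.4
eef_pos: [0.5624, 0.2141, 0.1205]
tool_rot: [0.744, 0.668, 0.0, -0.005]
ft_force: [0.4, -0.2, -1.3]
grip_width: 0.016
grasp_force: 59.0
```

```bash
python3 st.py
python3 - <<'E'
from h import *
w=cam("wrist");save(w,"w7",s=1.3)
P=cloud(w)
O=np.array([.5624,.2002]);yd=np.array([.1066,.9943]);xd=np.array([.9943,-.1066])
L=np.dstack([(P[...,:2]-O)@xd,(P[...,:2]-O)@yd,P[...,2]])
m=np.isfinite(P[...,2])&(abs(L[...,0])<.02)&(L[...,1]>-.02)&(L[...,1]<.1)&(L[...,2]>.12)&(L[...,2]<.155)
Q=L[m];t=np.percentile(Q[:,2],90);print("bar top z",t)
T=Q[Q[:,2]>t-.006];print(np.polyfit(T[:,1],T[:,0],1), np.polyfit(T[:,1],T[:,2],1), np.percentile(T,[1,50,99],0).round(4).tolist())
H=hsv(w)
b=m&(H[...,2]<50);print("dark",np.nanpercentile(L[b],[5,50,95],0).round(4).tolist())
E
```

```text
28.4 [0.359 0.508 0.104 1.17  0.01  2.036] [0.5624 0.2141 0.1205] [[0.106, 0.994, 0.007], [0.994, -0.106, -0.007], [-0.006, 0.008, -1.0]] [ 0.4 -0.2 -1.3] 0.016 59.01025950908661
bar top z 0.14801682897381013
[-0.00473023 -0.00080501] [-0.01403682  0.14677292] [[-0.0166, -0.0184, 0.1422], [-0.0012, 0.0341, 0.1465], [0.0166, 0.0829, 0.1535]]
dark [[-0.0178, 0.0161, 0.1357], [-0.0008, 0.0453, 0.1465], [0.0177, 0.0565, 0.151]]
```

View pics/w7.png

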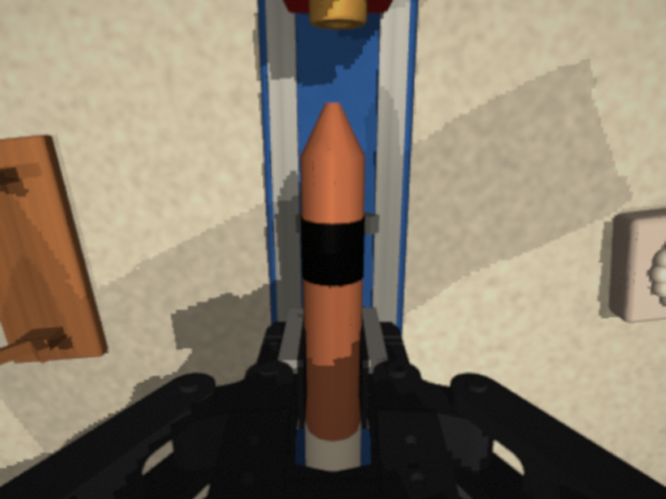

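The wrist view shows the bar held over the centres, tip at (333,105) and black band at (333,252), parallel to the rails. The tail cup at (338,12) is clear. I'm lowering it.

Request:
send_rows(steps="-1 0.001 0 -0.015 0 0 0;-1 0 0 -0.02 0 0 0;-1 0 0 -0.015 0 0 0;-1 0 0 -0.006 0 0 0;-1 0 0 0 0 0 0")

```text
clock: 28.87
eef_pos: [0.5628, 0.2139, 0.0636]
tool_rot: [0.744, 0.669, -0.0, -0.005]
ft_force: [-1.0, -0.7, -1.0]
grip_width: 0.0162
grasp_force: 59.0
```

```bash
python3 st.py
```

```text
28.8667 [0.358 0.56  0.032 1.048 0.01  2.035] [0.5628 0.2139 0.0636] [[0.106, 0.994, 0.007], [0.994, -0.106, -0.009], [-0.008, 0.007, -1.0]] [-1.  -0.7 -1. ] 0.0162 58.99574518203735
```

Request:
send_rows(steps="-1 0 0 -0.003 0 0 0;-1 0 0 -0.002 0 0 0;-1 0 0 -0.001 0 0 0;-1 0 0 0 0 0 0;-1 0 0 0 0 0 0")

```text
clock: 29.28
eef_pos: [0.5655, 0.2144, 0.0597]
tool_rot: [0.744, 0.668, 0.002, -0.004]
ft_force: [-0.3, -0.5, -2.0]
grip_width: 0.0162
grasp_force: 59.0
```

Request:
send_rows(steps="-1 0 0 -0.001 0 0 0;-1 0 0 -0.001 0 0 0;-1 0 0 0 0 0 0;-1 0 0 0 0 0 0;-1 0 0 0 0 0 0")

```text
clock: 29.7
eef_pos: [0.5655, 0.2144, 0.0582]
tool_rot: [0.744, 0.668, 0.002, -0.004]
ft_force: [-1.8, -0.7, 5.5]
grip_width: 0.0162
grasp_force: 59.8
```

```bash
python3 st.py
```

```text
29.7 [0.358 0.566 0.027 1.031 0.01  2.035] [0.5655 0.2144 0.0582] [[0.107, 0.994, 0.009], [0.994, -0.107, -0.004], [-0.003, 0.009, -1.0]] [-1.8 -0.7  5.5] 0.0162 59.83176738023758
```

Request:
send_rows(steps="0 0 0 0 0 0 0;0.3 0 0 0 0 0 0;0.6 0 0 0 0 0 0;0.6 0 0 0.02 0 0 0;0.6 0 0 0.03 0 0 0")

```text
clock: 30.12
eef_pos: [0.5623, 0.2131, 0.1035]
tool_rot: [0.744, 0.668, -0.003, -0.006]
ft_force: [0.8, 0.9, -0.8]
grip_width: 0.0686
grasp_force: 0.0
```

Request:
send_rows(steps="0.6 0 0 0.03 0 0 0;0.6 0 0 0.035 0 0 0;0.6 0.001 0.01 0.03 0 0 0;0.6 0.002 0.02 0 0 0 0;0.6 0 0 0 0 0 0")

```text
clock: 30.53
eef_pos: [0.57, 0.2475, 0.2049]
tool_rot: [0.743, 0.669, 0.005, -0.004]
ft_force: [1.0, 0.7, -0.1]
grip_width: 0.0682
grasp_force: 0.0
```

```bash
python3 st.py
cat > cen.py <<'E'
from h import *
O=np.array([.5624,.2002]);yd=np.array([.1066,.9943]);xd=np.array([.9943,-.1066])
w=cam("wrist");P=cloud(w);H=hsv(w)
L=np.dstack([(P[...,:2]-O)@xd,(P[...,:2]-O)@yd,P[...,2]])
ok=np.isfinite(L[...,2])
m=ok&(abs(L[...,0])<.014)&(abs(L[...,1])<.1)&(L[...,2]>.070)&(L[...,2]<.092)&cmask(w,"orange",90,30)|ok&(abs(L[...,0])<.014)&(abs(L[...,1])<.06)&(L[...,2]>.080)&(L[...,2]<.09)
Q=L[m];t=np.percentile(Q[:,2],95);T=Q[Q[:,2]>t-.003]
print("bar ztop",t.round(4),"x(y)",np.polyfit(T[:,1],T[:,0],1).round(4),"z(y)",np.polyfit(T[:,1],T[:,2],1).round(4),"y",np.percentile(Q[:,1],[.5,99.5]).round(4))
b=m&(H[...,2]<45);print("black y",np.percentile(L[b],[5,50,95],0).round(4).tolist() if b.sum() else None)
b=m&(H[...,1]<60)&(H[...,2]>100);print("white y",np.percentile(L[b],[5,50,95],0).round(4).tolist() if b.sum() else None)
h=ok&(L[...,2]>.143)&(L[...,2]<.157)&(abs(L[...,0])<.02)&(L[...,1]>.03)
print("handle",np.median(L[h],0).round(4) if h.sum() else None)
r=ok&cmask(w,"red",90,30)&(L[...,2]>.099)&(L[...,2]<.11)
print("red block",[np.percentile(L[r],q,0).round(4).tolist() for q in (2,98)] if r.sum()>20 else None)
E
python3 cen.py
```

```text
30.5333 [0.404 0.491 0.302 1.374 0.011 2.08 ] [0.57   0.2475 0.2049] [[0.105, 0.994, 0.013], [0.995, -0.105, 0.001], [0.002, 0.013, -1.0]] [ 1.   0.7 -0.1] 0.0682 0.0
bar ztop 0.0853 x(y) [-0.0017  0.0002] z(y) [-0.0073  0.0839] y [-0.0824  0.0862]
black y [[-0.0067, 0.0419, 0.0806], [0.0006, 0.0495, 0.0835], [0.0074, 0.0569, 0.0852]]
white y [[-0.0062, -0.0281, 0.0813], [0.0006, -0.0206, 0.0835], [0.0066, -0.0129, 0.0852]]
handle [0.0005 0.1473 0.1504]
red block [[-0.0235, 0.1329, 0.103], [0.0242, 0.1611, 0.1072]]
```

Request:
send_rows(steps="0.6 0.003 0.033 0 0 0 0;0.6 0.003 0.033 0 0 0 0;0.6 0.0026 0.033 0 0 0 0;0.6 0 0 0 0 0 0;0.6 0 0 -0.025 0 0 0")

```text
clock: 31.0
eef_pos: [0.5785, 0.346, 0.1801]
tool_rot: [0.743, 0.669, 0.005, -0.004]
ft_force: [0.2, 0.0, 0.9]
grip_width: 0.0683
grasp_force: 0.0
```

Request:
send_rows(steps="0.6 0 0 -0.025 0 0 0;0.6 0 0 -0.02 0 0 0;0.6 0 0 -0.01 0 0 0;0.6 0 0 0 0 0 0;0.6 0 0 0 0 0 0")

```text
clock: 31.42
eef_pos: [0.5763, 0.3424, 0.1213]
tool_rot: [0.744, 0.668, 0.0, -0.005]
ft_force: [0.6, 0.3, 0.2]
grip_width: 0.0682
grasp_force: 0.0
```

```bash
python3 st.py
```

```text
31.4167 [0.532 0.641 0.337 1.267 0.01  2.21 ] [0.5763 0.3424 0.1213] [[0.107, 0.994, 0.007], [0.994, -0.107, -0.007], [-0.006, 0.008, -1.0]] [0.6 0.3 0.2] 0.0682 0.0
```

Request:
send_rows(steps="0.6 0.002 0.003 0 0 0 0;-1 0 0 0 0 0 0;-1 0 0 0 0 0 0;-1 0 0 0 0 0 0;-1 0 0 0 0 0 0")

```text
clock: 31.83
eef_pos: [0.5785, 0.3465, 0.123]
tool_rot: [0.744, 0.668, 0.002, -0.005]
ft_force: [-20.2, 2.0, 17.9]
grip_width: 0.0201
grasp_force: 11.2
```

Request:
send_rows(steps="-1 0 0 0 0 0 0;-1 -0.0009 -0.0085 0 0 0 0;-1 -0.0009 -0.0085 0 0 0 0;-1 -0.0009 -0.0085 0 0 0 0;-1 -0.0005 -0.005 0 0 0 0")

```text
clock: 32.25
eef_pos: [0.575, 0.3167, 0.1232]
tool_rot: [0.744, 0.669, 0.002, -0.006]
ft_force: [-3.9, 4.8, 3.5]
grip_width: 0.0188
grasp_force: 61.8
```

Request:
send_rows(steps="-1 -0.0003 -0.003 0 0 0 0;-1 -0.0003 -0.003 0 0 0 0;-1 -0.0003 -0.003 0 0 0 0;-1 -0.0003 -0.003 0 0 0 0;-1 0 0 0 0 0 0")

```text
clock: 32.67
eef_pos: [0.5737, 0.3046, 0.1232]
tool_rot: [0.744, 0.669, 0.002, -0.006]
ft_force: [-4.4, 2.1, 6.0]
grip_width: 0.0191
grasp_force: 62.0
```

```bash
python3 st.py; python3 cen.py
```

```text
32.6667 [0.483 0.595 0.261 1.235 0.012 2.159] [0.5737 0.3046 0.1232] [[0.106, 0.994, 0.011], [0.994, -0.106, -0.005], [-0.004, 0.011, -1.0]] [-4.4  2.1  6. ] 0.0191 61.98560178279877
bar ztop 0.0849 x(y) [-0.0007  0.0004] z(y) [0.0115 0.0832] y [0.0043 0.0518]
black y [[-0.0071, 0.0338, 0.0807], [0.0004, 0.0419, 0.0835], [0.0074, 0.0495, 0.0851]]
white y None
handle [0.0003 0.1104 0.1505]
red block [[-0.0235, 0.1005, 0.0999], [0.024, 0.1206, 0.1071]]
```

Request:
send_rows(steps="-1 -0.0002 -0.0015 0 0 0 0;-1 -0.0002 -0.0015 0 0 0 0;-1 -0.0001 -0.001 0 0 0 0;-1 -0.0001 -0.001 0 0 0 0;-1 0 0 0 0 0 0")

```text
clock: 33.13
eef_pos: [0.5732, 0.3001, 0.1232]
tool_rot: [0.744, 0.669, 0.002, -0.006]
ft_force: [-4.2, 2.8, 5.8]
grip_width: 0.0186
grasp_force: 61.9
```

Request:
send_rows(steps="-1 -0.0001 -0.001 0 0 0 0;-1 0 -0.0005 0 0 0 0;-1 0 0 0 0 0 0;-1 0 0 0 0 0 0;-1 0 0 0 0 0 0")

```text
clock: 33.55
eef_pos: [0.5731, 0.2989, 0.1232]
tool_rot: [0.743, 0.669, 0.002, -0.006]
ft_force: [-4.6, 4.9, 5.1]
grip_width: 0.0187
grasp_force: 61.9
```

```bash
python3 st.py; python3 cen.py
```

```text
33.55 [0.475 0.589 0.249 1.229 0.013 2.151] [0.5731 0.2989 0.1232] [[0.106, 0.994, 0.011], [0.994, -0.105, -0.005], [-0.004, 0.012, -1.0]] [-4.6  4.9  5.1] 0.0187 61.92455470561981
bar ztop 0.085 x(y) [0.0058 0.0002] z(y) [0.0097 0.0835] y [-0.0013  0.0461]
black y [[-0.0066, 0.0282, 0.0807], [0.0005, 0.0364, 0.0836], [0.0074, 0.044, 0.0852]]
white y None
handle [0.0003 0.1046 0.1504]
red block [[-0.0235, 0.0946, 0.1], [0.024, 0.1149, 0.1069]]
```

Request:
send_rows(steps="-1 0 -0.0005 0 0 0 0;-1 0 -0.0005 0 0 0 0;-1 0 0 0 0 0 0;-1 0 0 0 0 0 0;-1 0 0 0 0 0 0")

```text
clock: 34.02
eef_pos: [0.573, 0.2981, 0.1232]
tool_rot: [0.743, 0.669, 0.003, -0.006]
ft_force: [-5.3, 4.4, 6.3]
grip_width: 0.0188
grasp_force: 61.9
```

Request:
send_rows(steps="-1 0 -0.0005 0 0 0 0;-1 0 -0.0005 0 0 0 0;-1 0 0 0 0 0 0;-1 0 0 0 0 0 0;-1 0 0 0 0 0 0")

```text
clock: 34.43
eef_pos: [0.573, 0.2974, 0.1232]
tool_rot: [0.743, 0.669, 0.003, -0.006]
ft_force: [-4.0, 5.1, 4.8]
grip_width: 0.019
grasp_force: 61.9
```

Request:
send_rows(steps="-1 0 -0.0005 0 0 0 0;-1 0 -0.0005 0 0 0 0;-1 0 0 0 0 0 0;-1 0 0 0 0 0 0;-1 0 0 0 0 0 0")

```text
clock: 34.85
eef_pos: [0.5729, 0.2971, 0.1232]
tool_rot: [0.743, 0.669, 0.003, -0.007]
ft_force: [-5.4, 7.1, 4.9]
grip_width: 0.0189
grasp_force: 61.8
```

```bash
python3 st.py; python3 cen.py
```

```text
34.85 [0.472 0.586 0.244 1.227 0.014 2.147] [0.5729 0.2971 0.1232] [[0.105, 0.994, 0.013], [0.994, -0.105, -0.006], [-0.004, 0.014, -1.0]] [-5.4  7.1  4.9] 0.0189 61.79909706115723
bar ztop 0.0853 x(y) [-0.0077  0.0005] z(y) [0.0099 0.0838] y [-0.0026  0.0447]
black y [[-0.0071, 0.027, 0.0808], [0.0005, 0.035, 0.0839], [0.0075, 0.0428, 0.0855]]
white y None
handle [0.0003 0.1027 0.1504]
red block [[-0.0234, 0.0928, 0.1], [0.024, 0.1131, 0.107]]
```

Request:
send_rows(steps="-1 0 -0.001 0 0 0 0;-1 0 -0.001 0 0 0 0;-1 0 0 0 0 0 0;-1 0 0 0 0 0 0;-1 0 0 0 0 0 0")

```text
clock: 35.32
eef_pos: [0.5729, 0.2965, 0.1232]
tool_rot: [0.743, 0.669, 0.004, -0.007]
ft_force: [-4.9, 10.6, 3.2]
grip_width: 0.0187
grasp_force: 61.7
```

```bash
python3 st.py
```

```text
35.3167 [0.47  0.585 0.242 1.224 0.017 2.145] [0.5729 0.2965 0.1232] [[0.104, 0.994, 0.016], [0.995, -0.104, -0.006], [-0.004, 0.016, -1.0]] [-4.9 10.6  3.2] 0.0187 61.67545258998871
```

Request:
send_rows(steps="0 0 0 0 0 0 0;0.5 0 0 0 0 0 0;0.5 0 0 0 0 0 0;0.5 0 0 0.02 0 0 0;0.5 0 0 0.03 0 0 0")

```text
clock: 35.73
eef_pos: [0.5716, 0.2902, 0.1682]
tool_rot: [0.744, 0.668, -0.003, -0.005]
ft_force: [0.7, 0.5, -0.5]
grip_width: 0.0642
grasp_force: 0.0
```

Request:
send_rows(steps="0.5 0 -0.01 0.03 0 0 0;0.5 0 -0.03 0.03 0 0 0;0.5 0 -0.03 0 0 0 0;0.5 0 0 0 0 0 0;0.5 0 0 0 0 0 0")

```text
clock: 36.15
eef_pos: [0.5743, 0.2206, 0.2322]
tool_rot: [0.745, 0.667, 0.002, -0.004]
ft_force: [-0.2, 0.2, -0.6]
grip_width: 0.0637
grasp_force: 0.0
```

```bash
python3 st.py; python3 cen.py;  python3 - <<'E'
from h import *
w=cam("wrist");save(w,"w8",s=1.3)
E
```

```text
36.15 [0.362 0.475 0.347 1.442 0.009 2.044] [0.5743 0.2206 0.2322] [[0.11, 0.994, 0.008], [0.994, -0.11, -0.004], [-0.003, 0.009, -1.0]] [-0.2  0.2 -0.6] 0.0637 0.0
bar ztop 0.0862 x(y) [-0.0007  0.0002] z(y) [0.0004 0.0846] y [-0.0827  0.0812]
black y [[-0.007, 0.0271, 0.0808], [0.0002, 0.0345, 0.084], [0.0078, 0.0418, 0.0855]]
white y [[-0.0063, -0.0429, 0.0815], [0.001, -0.0356, 0.0842], [0.0074, -0.0285, 0.0857]]
handle [0.0005 0.0981 0.1504]
red block [[-0.0235, 0.0828, 0.1031], [0.0242, 0.1116, 0.107]]
```

View pics/w8.png

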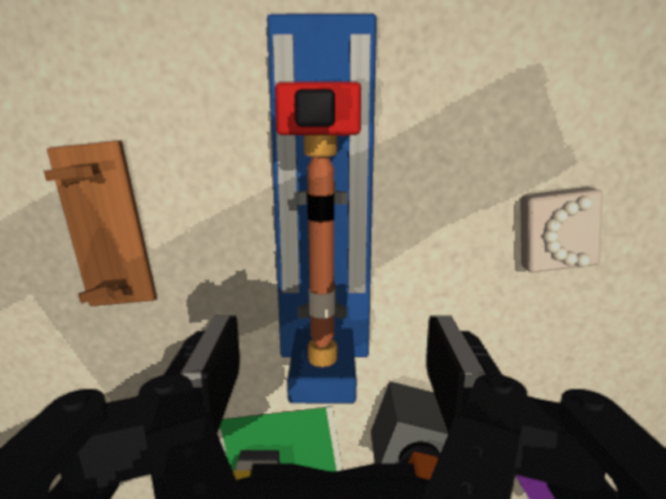

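The wrist view shows the bar seated between both brass cups, tail cup at (320,147) and head cup at (321,352). Black is at (320,208) and white at (321,303), and the joint reads about 0.050. Next is the reader.

Request:
send_rows(steps="0.5 0.006 -0.037 0.006 0 0 0;0.5 0.006 -0.037 0.006 0 0 0;0.5 0.006 -0.037 0.006 0 0 0;0.5 0.006 -0.037 0.006 0 0 0;0.5 0.006 -0.037 0.006 0 0 0")

```text
clock: 36.67
eef_pos: [0.6035, 0.0373, 0.2606]
tool_rot: [0.743, 0.669, 0.001, -0.005]
ft_force: [0.2, -0.1, -0.1]
grip_width: 0.0641
grasp_force: 0.0
```

Request:
send_rows(steps="0.5 0 0 0 0 0 0;0.5 0 0 0 0 0 0;0.5 0 0 0 0 0 0;0.5 0 0 0 0 0 0;0.5 0 0 0 0 0 0")

```text
clock: 37.08
eef_pos: [0.6033, 0.0395, 0.2609]
tool_rot: [0.743, 0.669, 0.001, -0.005]
ft_force: [-0.3, -0.2, 0.1]
grip_width: 0.064
grasp_force: 0.0
```

```bash
python3 st.py
cat > rd.py <<'E'
from h import *
w=cam("wrist");P=cloud(w);H=hsv(w);f=np.isfinite(P[...,2])&(np.hypot(P[...,0]-.625,P[...,1]-.01)<.06)
def sh(n,m):
    Q=P[m]; r=cv2.minAreaRect(Q[:,:2].astype(np.float32));print(n,len(Q),np.median(Q,0).round(4),np.round(r[0],4),np.round(r[1],4),round(r[2],1))
sh("handle top",f&(P[...,2]>.121)&(P[...,2]<.131))
sh("block top",f&(P[...,2]>.055)&(P[...,2]<.063))
sh("collar",f&(P[...,2]>.064)&(P[...,2]<.07))
E
python3 rd.py
```

```text
37.0833 [0.061 0.452 0.384 1.507 0.009 1.736] [0.6033 0.0395 0.2609] [[0.104, 0.995, 0.008], [0.995, -0.104, -0.006], [-0.005, 0.009, -1.0]] [-0.3 -0.2  0.1] 0.064 0.0
handle top 735 [0.6236 0.0068 0.1265] [0.6238 0.0051] [0.0243 0.024 ] 67.1
block top 1864 [0.6195 0.0168 0.0608] [0.6239 0.0051] [0.0605 0.0603] 67.7
collar 275 [0.6218 0.0157 0.0669] [0.6229 0.0108] [0.0355 0.0242] 8.5
```

Request:
send_rows(steps="0.3 0.007 -0.0115 -0.02 0 0 -0.097;0.3 0.007 -0.0115 -0.02 0 0 -0.097;0.3 0.0065 -0.0115 -0.02 0 0 -0.096;0.3 0 0 -0.03 0 0 0;0.3 0 0 0 0 0 0")

```text
clock: 37.55
eef_pos: [0.6203, 0.0038, 0.1649]
tool_rot: [0.832, 0.554, -0.003, -0.008]
ft_force: [-1.4, 0.2, -0.7]
grip_width: 0.0555
grasp_force: 0.0
```

Request:
send_rows(steps="0.3 0 0 -0.02 0 0 0;0.3 0 0 0 0 0 0;0.3 0 0 0 0 0 0;0.3 0 0 0 0 0 0;0.3 0 0 0 0 0 0")

```text
clock: 37.97
eef_pos: [0.6251, 0.0038, 0.1536]
tool_rot: [0.832, 0.554, 0.003, -0.004]
ft_force: [-0.4, 0.4, 0.5]
grip_width: 0.0555
grasp_force: 0.0
```

```bash
python3 st.py; python3 rd.py
```

```text
37.9667 [1.000e-03 5.270e-01 2.260e-01 1.268e+00 1.000e-02 1.968e+00] [0.6251 0.0038 0.1536] [[0.386, 0.923, 0.01], [0.923, -0.386, -0.002], [0.002, 0.01, -1.0]] [-0.4  0.4  0.5] 0.0555 0.0
handle top 1854 [0.6247 0.0068 0.1266] [0.6242 0.0053] [0.0242 0.0239] 66.5
block top 4057 [0.6321 0.0158 0.0608] [0.6241 0.0052] [0.0601 0.0601] 67.6
collar 592 [0.6307 0.0152 0.0667] [0.6261 0.0091] [0.0269 0.0354] 63.8
```

Request:
send_rows(steps="0.3 -0.001 0.0012 -0.02 -0.01 0 0;0.3 0 0 -0.02 0 0 0;0.3 0 0 -0.02 0 0 0;0.3 0 0 -0.01 0 0 0;0.3 0 0 0 0 0 0")

```text
clock: 38.43
eef_pos: [0.6214, 0.0045, 0.0795]
tool_rot: [0.833, 0.554, -0.003, -0.001]
ft_force: [-1.3, 0.8, -0.4]
grip_width: 0.0555
grasp_force: 0.0
```

Request:
send_rows(steps="0.3 0 0 0 0 0 0;-1 0 0 0 0 0 0;-1 0 0 0 0 0 0;-1 0 0 0 0 0 0;-1 0 0 0 0 0 0")

```text
clock: 38.85
eef_pos: [0.6244, 0.0045, 0.0833]
tool_rot: [0.833, 0.554, 0.001, 0.001]
ft_force: [0.6, 0.0, 4.6]
grip_width: 0.0232
grasp_force: 59.1
```

```bash
python3 st.py
```

```text
38.85 [ 0.007  0.577  0.119  1.111 -0.     1.975] [0.6244 0.0045 0.0833] [[0.387, 0.922, 0.001], [0.922, -0.387, 0.002], [0.002, -0.0, -1.0]] [0.6 0.  4.6] 0.0232 59.148908257484436
```

Request:
send_rows(steps="-1 0 0 0.02 0 0 0;-1 0 0 0.035 0 0 0;-1 0 0 0.035 0 0 0;-1 0 0 0.025 0 0 0;-1 0 0 0 0 0 0")

```text
clock: 39.27
eef_pos: [0.6266, 0.0045, 0.204]
tool_rot: [0.833, 0.554, 0.005, 0.003]
ft_force: [1.2, -0.9, 0.9]
grip_width: 0.0234
grasp_force: 60.1
```

Request:
send_rows(steps="-1 -0.0131 0.0321 0 0 0 0;-1 -0.0131 0.0321 0 0 0 0;-1 -0.0131 0.0321 0 0 0 0;-1 -0.0131 0.0321 0 0 0 0;-1 -0.0131 0.0321 0 0 0 0")

```text
clock: 39.68
eef_pos: [0.5565, 0.166, 0.1959]
tool_rot: [0.833, 0.554, -0.001, -0.0]
ft_force: [0.9, -0.5, -0.2]
grip_width: 0.0232
grasp_force: 60.0
```

Request:
send_rows(steps="-1 0 0 0 0 0 0;-1 0 0 -0.015 0 0 0;-1 0 0 -0.01 0 0 0;-1 0 0 0 0 0 0;-1 0 0 0 0 0 0")

```text
clock: 40.1
eef_pos: [0.5568, 0.1642, 0.1703]
tool_rot: [0.833, 0.553, -0.002, -0.001]
ft_force: [0.5, -0.8, -0.1]
grip_width: 0.0233
grasp_force: 60.0
```

```bash
python3 st.py
python3 - <<'E'
from h import *
b=cam("scene");save(b,"s9",(270,150,430,270),5)
E
```

```text
40.1 [ 0.287  0.434  0.121  1.262 -0.     2.255] [0.5568 0.1642 0.1703] [[0.387, 0.922, -0.003], [0.922, -0.387, -0.003], [-0.004, -0.001, -1.0]] [ 0.5 -0.8 -0.1] 0.0233 60.01989126205444
```

View pics/s9.png

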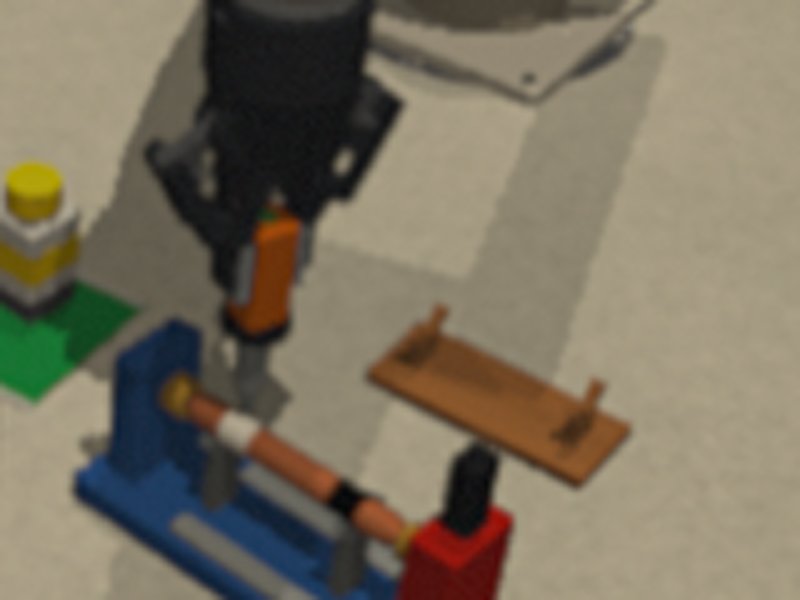

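The scene crop shows the reader over the bar, tip near (262,405) and the white band at (238,430). I'm checking the tip's real position by projection and the handle's tilt.

Run:
```python
from h import *
c=cam("scene");P=cloud(c)
def proj(p):
    q=np.linalg.inv(c["W"])@np.r_[p,1]; s=q[:2]/q[2]; s=s*(1+c["k1"]*(s@s)); K=np.array(c["camera_matrix"]); return K[:2,:2]@s+K[:2,2]
def crop(p): return ((proj(p)-[270,150])*5).round(0)
print("tip exp",crop([.5568,.1642,.092]),"collar",crop([.5568,.1642,.150]),"top",crop([.5568,.1642,.213]),"white top",crop([.559,.1651,.084]))
m=np.isfinite(P[...,2])&(np.hypot(P[...,0]-.557,P[...,1]-.164)<.03)
for a,b in ((.088,.1),(.1,.11),(.11,.125),(.125,.14),(.155,.175),(.175,.195),(.195,.21)):
    mm=m&(P[...,2]>a)&(P[...,2]<b); Q=P[mm]
    if len(Q): print(a,b,len(Q),Q.mean(0).round(4),np.percentile(Q[:,:2]@[-.77,.64],[5,50,95]).round(4))
```

```text
tip exp [244. 403.] collar [254. 315.] top [266. 214.] white top [241. 418.]
0.088 0.1 4 [0.5612 0.1663 0.0923] [-0.3341 -0.3259 -0.3171]
0.1 0.11 10 [0.5628 0.1673 0.1046] [-0.3297 -0.3265 -0.3218]
0.11 0.125 28 [0.5643 0.1697 0.1179] [-0.3325 -0.3264 -0.318 ]
0.125 0.14 33 [0.564  0.1682 0.1317] [-0.3327 -0.3276 -0.3185]
0.155 0.175 85 [0.566  0.1717 0.1635] [-0.3391 -0.3264 -0.312 ]
0.175 0.195 116 [0.5672 0.1701 0.1855] [-0.3484 -0.3294 -0.3028]
0.195 0.21 100 [0.5668 0.1706 0.2024] [-0.349  -0.3286 -0.3044]
```

Request:
send_rows(steps="-1 0.002 0 -0.003 0 0 0;-1 0 0 -0.002 0 0 0;-1 0 0 -0.001 0 0 0;-1 0 0 0 0 0 0;-1 0 0 0 0 0 0")

```text
clock: 40.62
eef_pos: [0.5596, 0.1649, 0.1655]
tool_rot: [0.833, 0.554, -0.001, -0.0]
ft_force: [-0.3, -0.6, -0.7]
grip_width: 0.0232
grasp_force: 60.0
```

Request:
send_rows(steps="-1 0 0 -0.001 0 0 0;-1 0 0 0 0 0 0;-1 0 0 -0.001 0 0 0;-1 0 0 0 0 0 0;-1 0 0 0 0 0 0")

```text
clock: 41.03
eef_pos: [0.5596, 0.165, 0.1635]
tool_rot: [0.833, 0.554, -0.001, -0.0]
ft_force: [-0.2, -0.4, -0.8]
grip_width: 0.0236
grasp_force: 60.0
```

```bash
python3 st.py
```

```text
41.0333 [ 0.287  0.442  0.114  1.245 -0.     2.254] [0.5596 0.165  0.1635] [[0.387, 0.922, -0.001], [0.922, -0.387, -0.001], [-0.001, -0.0, -1.0]] [-0.2 -0.4 -0.8] 0.0236 60.019168853759766
```

Request:
send_rows(steps="-1 0 0 -0.001 0 0 0;-1 0 0 0 0 0 0;-1 0 0 0 0 0 0;-1 0 0 0 0 0 0;-1 0 0 0 0 0 0")

```text
clock: 41.45
eef_pos: [0.5597, 0.165, 0.1626]
tool_rot: [0.833, 0.554, -0.001, -0.0]
ft_force: [-0.6, -0.4, -0.7]
grip_width: 0.0236
grasp_force: 60.0
```

Request:
send_rows(steps="-1 0 0 -0.001 0 0 0;-1 0 0 0 0 0 0;-1 0 0 0 0 0 0;-1 0 0 0 0 0 0;-1 0 0 0 0 0 0")

```text
clock: 41.87
eef_pos: [0.5599, 0.1651, 0.162]
tool_rot: [0.833, 0.554, -0.0, -0.0]
ft_force: [-0.5, 0.8, 1.6]
grip_width: 0.0233
grasp_force: 60.6
```

```bash
python3 st.py
```

```text
41.8667 [ 0.287  0.442  0.111  1.24  -0.     2.254] [0.5599 0.1651 0.162 ] [[0.387, 0.922, -0.0], [0.922, -0.387, -0.0], [-0.001, -0.0, -1.0]] [-0.5  0.8  1.6] 0.0233 60.550739765167236
```

Request:
send_rows(steps="-1 0 0 -0.001 0 0 0;-1 0 0 0 0 0 0;-1 0 0 0 0 0 0;-1 0 0 0 0 0 0;-1 0 0 0 0 0 0")

```text
clock: 42.28
eef_pos: [0.5601, 0.1651, 0.1617]
tool_rot: [0.833, 0.554, 0.0, 0.0]
ft_force: [-1.2, -0.2, 6.2]
grip_width: 0.0234
grasp_force: 61.2
```

Request:
send_rows(steps="-1 0 0 0 0 0 0;-1 0 0 0.014 0 0 0;-1 0.0036 0.0349 0.002 0 0 0;-1 0.0035 0.0348 0 0 0 0;-1 0 0 0 0 0 0")

```text
clock: 42.7
eef_pos: [0.5671, 0.2401, 0.1762]
tool_rot: [0.831, 0.556, 0.001, -0.001]
ft_force: [1.1, -0.3, -0.7]
grip_width: 0.0232
grasp_force: 60.2
```

Request:
send_rows(steps="-1 0 0 -0.006 0 0 0;-1 0 0 -0.005 0 0 0;-1 0 0 -0.002 0 0 0;-1 0 0 0 0 0 0;-1 0 0 0 0 0 0")

```text
clock: 43.12
eef_pos: [0.5665, 0.2336, 0.1631]
tool_rot: [0.833, 0.553, -0.001, -0.0]
ft_force: [0.2, -0.8, -1.2]
grip_width: 0.0235
grasp_force: 60.1
```

```bash
python3 st.py
```

```text
43.1167 [ 0.391  0.501  0.207  1.28  -0.     2.36 ] [0.5665 0.2336 0.1631] [[0.388, 0.922, -0.002], [0.922, -0.388, -0.002], [-0.002, -0.001, -1.0]] [ 0.2 -0.8 -1.2] 0.0235 60.139063596725464
```

Request:
send_rows(steps="-1 0 0.001 -0.001 0 0 0;-1 0 0 -0.001 0 0 0;-1 0 0 0 0 0 0;-1 0 0 0 0 0 0;-1 0 0 0 0 0 0")

```text
clock: 43.53
eef_pos: [0.567, 0.2354, 0.162]
tool_rot: [0.833, 0.554, -0.0, 0.0]
ft_force: [-1.5, -0.1, 1.9]
grip_width: 0.023
grasp_force: 60.5
```

Request:
send_rows(steps="-1 0 0 -0.001 0 0 0;-1 0 0 0 0 0 0;-1 0 0 0 0 0 0;-1 0 0 0 0 0 0;-1 0 0 0 0 0 0")

```text
clock: 43.95
eef_pos: [0.5671, 0.2355, 0.1617]
tool_rot: [0.833, 0.554, -0.0, 0.0]
ft_force: [-1.4, -0.9, 5.8]
grip_width: 0.0234
grasp_force: 61.2
```

```bash
python3 st.py
```

```text
43.95 [ 0.394  0.502  0.206  1.275 -0.     2.362] [0.5671 0.2355 0.1617] [[0.387, 0.922, -0.0], [0.922, -0.387, 0.0], [0.0, -0.0, -1.0]] [-1.4 -0.9  5.8] 0.0234 61.199930906295776
```

Request:
send_rows(steps="-1 0 0 0.025 0 0 0;-1 0 0 0.035 0 0 0;-1 -0.008 -0.035 0.015 0 0 0;-1 -0.008 -0.036 0.01 0 0 0;-1 -0.008 -0.037 0 0 0 0")

```text
clock: 44.37
eef_pos: [0.5438, 0.1279, 0.2482]
tool_rot: [0.832, 0.555, 0.002, 0.001]
ft_force: [0.9, -0.3, -1.1]
grip_width: 0.023
grasp_force: 60.1
```

Request:
send_rows(steps="-1 -0.008 -0.038 0 0 0 0;-1 -0.008 -0.038 0 0 0 0;-1 -0.008 -0.038 0 0 0 0;-1 -0.008 -0.038 0 0 0 0;-1 -0.008 -0.038 0 0 0 0")

```text
clock: 44.78
eef_pos: [0.502, -0.0637, 0.2454]
tool_rot: [0.833, 0.554, -0.0, -0.0]
ft_force: [0.7, -0.6, -0.6]
grip_width: 0.0234
grasp_force: 60.1
```

Request:
send_rows(steps="-1 -0.008 -0.038 0 0 0 0;-1 -0.008 0 0 0 0 0;-1 0 0 0 0 0 0;-1 0 0 0 0 0 0;-1 0 0 0 0 0 0")

```text
clock: 45.2
eef_pos: [0.4872, -0.0992, 0.2455]
tool_rot: [0.832, 0.554, -0.0, -0.0]
ft_force: [0.5, 1.4, -0.6]
grip_width: 0.0233
grasp_force: 60.1
```

```bash
python3 st.py
cat > lids.py <<'E'
from h import *
import sys
for n in ("wrist","top","scene"):
 c=cam(n);P=cloud(c)
 for col in ("red","yellow","blue"):
  for m,s,ce in blobs(cmask(c,col,90,40)&(P[...,2]>.080)&(P[...,2]<.1)&(P[...,0]>.4)&(P[...,0]<.6)&(P[...,1]<.06)&(P[...,1]>-.5),12):
    Q=P[m];(x,y),r=cv2.minEnclosingCircle(Q[:,:2].astype(np.float32))
    print(n,col,ce.round(),s[4],"z",np.percentile(Q[:,2],[50,95]).round(4),"circ",round(x,4),round(y,4),round(r,4))
E
python3 lids.py
```

```text
45.2 [-0.201  0.23   0.028  1.37   0.     1.765] [ 0.4872 -0.0992  0.2455] [[0.385, 0.923, -0.0], [0.923, -0.385, -0.001], [-0.001, 0.0, -1.0]] [ 0.5  1.4 -0.6] 0.0233 60.12889623641968
wrist red [326. 275.] 57 z [0.0882 0.0899] circ 0.5107 -0.2277 0.0064
wrist yellow [210. 116.] 1277 z [0.0887 0.0899] circ 0.4696 -0.0411 0.0171
top yellow [264. 219.] 88 z [0.0868 0.0904] circ 0.4668 -0.0394 0.0166
top blue [381. 214.] 73 z [0.087  0.0903] circ 0.4835 -0.4192 0.0162
scene red [221. 166.] 71 z [0.0867 0.0893] circ 0.5022 -0.2315 0.0189
scene yellow [276. 186.] 84 z [0.0884 0.0915] circ 0.4731 -0.0392 0.0182
scene blue [182. 144.] 54 z [0.0863 0.0899] circ 0.4887 -0.4207 0.0191
```

Request:
send_rows(steps="-1 0.0022 -0.0332 0 0 0 0;-1 0.0022 -0.0332 0 0 0 0;-1 0.0022 -0.0332 0 0 0 0;-1 0.0022 -0.0332 0 0 0 0;-1 0 0 0 0 0 0")

```text
clock: 45.77
eef_pos: [0.4964, -0.2374, 0.2449]
tool_rot: [0.834, 0.552, -0.001, 0.001]
ft_force: [1.0, 0.3, -1.8]
grip_width: 0.0231
grasp_force: 60.1
```

Request:
send_rows(steps="-1 0 0 -0.025 0 0 0;-1 0 0 -0.025 0 0 0;-1 0 0 -0.015 0 0 0;-1 0 0 -0.006 0 0 0;-1 0 0 0 0 0 0")

```text
clock: 46.18
eef_pos: [0.4949, -0.2316, 0.1727]
tool_rot: [0.832, 0.554, -0.002, -0.002]
ft_force: [1.0, -0.4, -0.9]
grip_width: 0.0229
grasp_force: 60.1
```

```bash
python3 st.py; python3 lids.py
```

```text
46.1833 [-4.370e-01  3.670e-01  2.500e-02  1.234e+00 -1.000e-03  1.529e+00] [ 0.4949 -0.2316  0.1727] [[0.385, 0.923, -0.001], [0.923, -0.385, -0.005], [-0.005, 0.001, -1.0]] [ 1.  -0.4 -0.9] 0.0229 60.11465549468994
wrist red [259. 186.] 1186 z [0.0888 0.0899] circ 0.4965 -0.2327 0.0171
top red [320. 212.] 30 z [0.0864 0.0896] circ 0.4925 -0.2255 0.0146
top yellow [264. 219.] 89 z [0.0868 0.0917] circ 0.467 -0.0396 0.0168
scene red [221. 166.] 74 z [0.086  0.0898] circ 0.5009 -0.2307 0.0192
scene yellow [277. 186.] 96 z [0.0889 0.092 ] circ 0.4714 -0.0376 0.0187
scene blue [182. 144.] 57 z [0.0867 0.0899] circ 0.4894 -0.4192 0.0187
```

Request:
send_rows(steps="-1 0.001 -0.001 -0.002 0 0 0;-1 0 0 -0.001 0 0 0;-1 0 0 -0.001 0 0 0;-1 0 0 -0.001 0 0 0;-1 0 0 0 0 0 0")

```text
clock: 46.75
eef_pos: [0.4964, -0.2341, 0.1695]
tool_rot: [0.833, 0.554, -0.001, -0.0]
ft_force: [-0.6, -0.1, -0.8]
grip_width: 0.0236
grasp_force: 60.1
```

Request:
send_rows(steps="-1 0 0 -0.001 0 0 0;-1 0 0 0 0 0 0;-1 0 0 0 0 0 0;-1 0 0 0 0 0 0;-1 0 0 0 0 0 0")

```text
clock: 47.17
eef_pos: [0.4965, -0.2341, 0.1686]
tool_rot: [0.833, 0.554, -0.001, -0.0]
ft_force: [-0.1, -0.2, -1.6]
grip_width: 0.0238
grasp_force: 60.1
```

```bash
python3 st.py
```

```text
47.1667 [-4.400e-01  3.710e-01  2.100e-02  1.221e+00 -1.000e-03  1.528e+00] [ 0.4965 -0.2341  0.1686] [[0.387, 0.922, -0.001], [0.922, -0.387, -0.001], [-0.001, -0.0, -1.0]] [-0.1 -0.2 -1.6] 0.0238 60.112799406051636
```

Request:
send_rows(steps="-1 0 0.001 -0.001 0 0 0;-1 0 0 0 0 0 0;-1 0 0 0 0 0 0;-1 0 0 0 0 0 0;-1 0 0 0 0 0 0")

```text
clock: 47.58
eef_pos: [0.4966, -0.2331, 0.1676]
tool_rot: [0.833, 0.554, -0.001, -0.0]
ft_force: [-0.2, -0.1, -0.5]
grip_width: 0.0235
grasp_force: 60.1
```

Request:
send_rows(steps="-1 0 0 -0.001 0 0 0;-1 0 0 0 0 0 0;-1 0 0 0 0 0 0;-1 0 0 0 0 0 0;-1 0 0 0 0 0 0")

```text
clock: 48.0
eef_pos: [0.4965, -0.2331, 0.1666]
tool_rot: [0.833, 0.554, -0.001, -0.0]
ft_force: [0.2, -0.2, -0.3]
grip_width: 0.0233
grasp_force: 60.1
```

Request:
send_rows(steps="-1 0 0 -0.001 0 0 0;-1 0 0 0 0 0 0;-1 0 0 0 0 0 0;-1 0 0 0 0 0 0;-1 0 0 0 0 0 0")

```text
clock: 48.42
eef_pos: [0.4968, -0.2332, 0.1662]
tool_rot: [0.833, 0.554, -0.0, 0.0]
ft_force: [-1.7, 0.1, 5.2]
grip_width: 0.0236
grasp_force: 60.8
```

```bash
python3 st.py
```

```text
48.4167 [-4.380e-01  3.720e-01  1.500e-02  1.214e+00 -1.000e-03  1.529e+00] [ 0.4968 -0.2332  0.1662] [[0.387, 0.922, -0.001], [0.922, -0.387, -0.0], [-0.0, -0.001, -1.0]] [-1.7  0.1  5.2] 0.0236 60.83099842071533
```

Request:
send_rows(steps="-1 0 0 0 0 0 0;-1 0 0 0 0 0 0;-1 0 0 0.02 0 0 0;-1 0 0 0.03 0 0 0;-1 -0.0055 0.038 0 0 0 0")

```text
clock: 48.83
eef_pos: [0.495, -0.2007, 0.2201]
tool_rot: [0.834, 0.551, 0.002, 0.005]
ft_force: [2.7, 1.1, 1.4]
grip_width: 0.0236
grasp_force: 60.3
```

Request:
send_rows(steps="-1 -0.0055 0.0385 0 0 0 0;-1 -0.0055 0.0385 0 0 0 0;-1 -0.0055 0.0385 0 0 0 0;-1 -0.0055 0.0385 0 0 0 0;-1 0 0 0 0 0 0")

```text
clock: 49.25
eef_pos: [0.4674, -0.0354, 0.215]
tool_rot: [0.831, 0.557, -0.001, -0.002]
ft_force: [0.1, -0.1, -1.3]
grip_width: 0.0237
grasp_force: 60.1
```

Request:
send_rows(steps="-1 0 0 -0.02 0 0 0;-1 0 0 -0.02 0 0 0;-1 0 0 0 0 0 0;-1 0 0 0 0 0 0;-1 0 0 0 0 0 0")

```text
clock: 49.67
eef_pos: [0.4694, -0.0415, 0.176]
tool_rot: [0.833, 0.554, -0.001, -0.0]
ft_force: [0.3, 0.8, -0.3]
grip_width: 0.023
grasp_force: 60.1
```

```bash
python3 st.py; python3 lids.py
```

```text
49.6667 [-8.800e-02  2.180e-01 -1.720e-01  1.182e+00 -1.000e-03  1.880e+00] [ 0.4694 -0.0415  0.176 ] [[0.387, 0.922, -0.001], [0.922, -0.387, -0.001], [-0.001, -0.0, -1.0]] [ 0.3  0.8 -0.3] 0.023 60.14012932777405
wrist red [362. 378.] 118 z [0.089  0.0899] circ 0.491 -0.2276 0.0096
wrist yellow [255. 184.] 1299 z [0.0887 0.0898] circ 0.4699 -0.0407 0.0171
top red [323. 211.] 85 z [0.0872 0.0903] circ 0.4939 -0.2301 0.0169
top blue [381. 214.] 76 z [0.0867 0.0912] circ 0.4836 -0.4199 0.0161
scene red [221. 166.] 73 z [0.0866 0.0891] circ 0.5001 -0.2282 0.0191
scene yellow [276. 186.] 90 z [0.0885 0.0913] circ 0.4717 -0.0413 0.0194
scene blue [182. 144.] 54 z [0.0867 0.0898] circ 0.4886 -0.4174 0.0192
```

Aligned over yellow. Contact should come at about 0.1663.

Request:
send_rows(steps="-1 0 0 -0.004 0 0 0;-1 0 0 -0.003 0 0 0;-1 0 0 -0.001 0 0 0;-1 0 0 0 0 0 0;-1 0 0 0 0 0 0")

```text
clock: 50.23
eef_pos: [0.4689, -0.0411, 0.1675]
tool_rot: [0.833, 0.554, -0.001, -0.0]
ft_force: [0.2, -0.5, -0.7]
grip_width: 0.0236
grasp_force: 60.1
```

Request:
send_rows(steps="-1 0 0 -0.001 0 0 0;-1 0 0 0 0 0 0;-1 0 0 0 0 0 0;-1 0 0 -0.001 0 0 0;-1 0 0 0 0 0 0")

```text
clock: 50.65
eef_pos: [0.4693, -0.0411, 0.1662]
tool_rot: [0.833, 0.554, -0.0, 0.0]
ft_force: [-0.3, 1.5, 3.7]
grip_width: 0.0233
grasp_force: 60.8
```

```bash
python3 st.py
```

```text
50.65 [-0.087  0.225 -0.191  1.156 -0.     1.881] [ 0.4693 -0.0411  0.1662] [[0.387, 0.922, -0.001], [0.922, -0.387, -0.0], [-0.0, -0.0, -1.0]] [-0.3  1.5  3.7] 0.0233 60.842403173446655
```

Request:
send_rows(steps="-1 0 0 0 0 0 0;-1 0 0 0 0 0 0;-1 0 0 0 0 0 0;-1 0 0 0 0 0 0;-1 0 0 0.02 0 0 0")

```text
clock: 51.07
eef_pos: [0.4665, -0.0409, 0.1824]
tool_rot: [0.833, 0.554, -0.003, -0.002]
ft_force: [-0.4, 0.2, -1.0]
grip_width: 0.0231
grasp_force: 60.1
```

Request:
send_rows(steps="-1 0 0 0.03 0 0 0;-1 0.0017 -0.038 0 0 0 0;-1 0.0017 -0.038 0 0 0 0;-1 0.0017 -0.038 0 0 0 0;-1 0.0017 -0.038 0 0 0 0")

```text
clock: 51.48
eef_pos: [0.4758, -0.1944, 0.2152]
tool_rot: [0.832, 0.554, -0.001, -0.0]
ft_force: [-0.0, 0.1, -1.5]
grip_width: 0.0232
grasp_force: 60.2
```

Request:
send_rows(steps="-1 0.0017 -0.038 0 0 0 0;-1 0.0017 -0.038 0 0 0 0;-1 0.0017 -0.038 0 0 0 0;-1 0.0017 -0.038 0 0 0 0;-1 0.0017 -0.038 0 0 0 0")

```text
clock: 51.9
eef_pos: [0.4839, -0.3849, 0.2146]
tool_rot: [0.833, 0.554, -0.001, -0.001]
ft_force: [1.3, -0.1, -1.5]
grip_width: 0.0233
grasp_force: 60.2
```

Request:
send_rows(steps="-1 0.0017 -0.038 0 0 0 0;-1 0 0 0 0 0 0;-1 0 0 -0.02 0 0 0;-1 0 0 -0.02 0 0 0;-1 0 0 0 0 0 0")

```text
clock: 52.32
eef_pos: [0.4837, -0.4195, 0.1698]
tool_rot: [0.833, 0.553, -0.002, -0.005]
ft_force: [-1.6, 0.9, -1.6]
grip_width: 0.0235
grasp_force: 60.2
```

```bash
python3 st.py; python3 lids.py
```

```text
52.3167 [-7.140e-01  5.600e-01  3.240e-01  1.345e+00 -1.000e-03  1.255e+00] [ 0.4837 -0.4195  0.1698] [[0.387, 0.922, 0.002], [0.922, -0.387, -0.01], [-0.009, 0.006, -1.0]] [-1.6  0.9 -1.6] 0.0235 60.219658613204956
wrist blue [261. 188.] 1020 z [0.0887 0.0898] circ 0.4855 -0.4221 0.0168
top red [323. 211.] 86 z [0.0872 0.0906] circ 0.4941 -0.2304 0.0171
top yellow [264. 219.] 88 z [0.0868 0.0901] circ 0.4671 -0.0396 0.0167
top blue [378. 213.] 26 z [0.0868 0.0913] circ 0.484 -0.4165 0.0148
scene red [221. 166.] 69 z [0.0866 0.0898] circ 0.4988 -0.2307 0.0193
scene yellow [276. 186.] 97 z [0.0886 0.0915] circ 0.4716 -0.0396 0.0181
scene blue [181. 144.] 60 z [0.0867 0.0904] circ 0.4909 -0.4191 0.0186
```

Request:
send_rows(steps="-1 0.0005 -0.001 0 0 0 0;-1 0 0 -0.003 0 0 0;-1 0 0 -0.002 0 0 0;-1 0 0 0 0 0 0;-1 0 0 0 0 0 0")

```text
clock: 52.88
eef_pos: [0.4866, -0.422, 0.1708]
tool_rot: [0.833, 0.554, -0.001, -0.0]
ft_force: [0.7, 0.2, -1.1]
grip_width: 0.0233
grasp_force: 60.2
```

```bash
python3 st.py
```

```text
52.8833 [-7.140e-01  5.590e-01  3.250e-01  1.337e+00 -1.000e-03  1.254e+00] [ 0.4866 -0.422   0.1708] [[0.386, 0.922, -0.001], [0.922, -0.386, -0.001], [-0.001, -0.0, -1.0]] [ 0.7  0.2 -1.1] 0.0233 60.2127206325531
```

Request:
send_rows(steps="-1 0 0 -0.0015 0 0 0;-1 0 0 -0.0015 0 0 0;-1 0 0 0 0 0 0;-1 0 0 -0.001 0 0 0;-1 0 0 0 0 0 0")

```text
clock: 53.3
eef_pos: [0.4865, -0.4221, 0.1664]
tool_rot: [0.833, 0.554, -0.001, -0.0]
ft_force: [-0.1, -0.1, -1.4]
grip_width: 0.0233
grasp_force: 60.2
```

Request:
send_rows(steps="-1 0 0 -0.001 0 0 0;-1 0 0 0 0 0 0;-1 0 0 0 0 0 0;-1 0 0 0 0 0 0;-1 0 0 0 0 0 0")

```text
clock: 53.72
eef_pos: [0.4867, -0.4223, 0.1662]
tool_rot: [0.833, 0.554, -0.001, 0.0]
ft_force: [-1.1, 1.3, 4.6]
grip_width: 0.0228
grasp_force: 60.8
```

```bash
python3 st.py
```

```text
53.7167 [-7.140e-01  5.610e-01  3.160e-01  1.326e+00 -1.000e-03  1.254e+00] [ 0.4867 -0.4223  0.1662] [[0.387, 0.922, -0.001], [0.922, -0.387, -0.0], [-0.001, -0.001, -1.0]] [-1.1  1.3  4.6] 0.0228 60.80029606819153
```

Request:
send_rows(steps="-1 0 0 0 0 0 0;-1 0 0 0 0 0 0;-1 0 0 0 0 0 0;-1 0 0 0.02 0 0 0;-1 0 0 0.035 0 0 0")

```text
clock: 54.13
eef_pos: [0.4843, -0.4201, 0.2151]
tool_rot: [0.833, 0.554, -0.002, -0.006]
ft_force: [0.5, 0.0, -0.9]
grip_width: 0.0231
grasp_force: 60.1
```

Request:
send_rows(steps="-1 0.0125 0.0388 0 0 0 0;-1 0.0125 0.0388 0 0 0 0;-1 0.0125 0.0388 0 0 0 0;-1 0.0125 0.0388 0 0 0 0;-1 0.0125 0.0388 0 0 0 0")

```text
clock: 54.55
eef_pos: [0.5491, -0.2264, 0.2197]
tool_rot: [0.833, 0.554, -0.001, -0.001]
ft_force: [1.2, 0.7, -1.1]
grip_width: 0.0235
grasp_force: 60.3
```

Request:
send_rows(steps="-1 0.0125 0.0388 0 0 0 0;-1 0.0125 0.0388 0 0 0 0;-1 0.0125 0.0388 0 0 0 0;-1 0.0125 0.0388 0 0 0 0;-1 0.0125 0.0388 0 0 0 0")

```text
clock: 54.97
eef_pos: [0.6116, -0.0321, 0.2196]
tool_rot: [0.833, 0.554, -0.001, -0.001]
ft_force: [0.9, -0.6, -0.2]
grip_width: 0.0235
grasp_force: 60.3
```

Request:
send_rows(steps="-1 0.0125 0.0388 0 0 0 0;-1 0 0 0 0 0 0;-1 0 0 0 0 0 0;-1 0 0 0 0 0 0;-1 0 0 0 0 0 0")

```text
clock: 55.38
eef_pos: [0.6236, 0.0035, 0.22]
tool_rot: [0.833, 0.553, -0.001, -0.0]
ft_force: [-0.4, -0.2, -0.4]
grip_width: 0.0234
grasp_force: 60.3
```

```bash
python3 st.py
python3 - <<'E'
from h import *
w=cam("wrist");P=cloud(w);f=np.isfinite(P[...,2])&(np.hypot(P[...,0]-.624,P[...,1]-.005)<.06)
m=f&(P[...,2]>.055)&(P[...,2]<.065);r=cv2.minAreaRect(P[m][:,:2].astype(np.float32));print(r)
E
```

```text
55.3833 [ 6.000e-03  4.990e-01  3.540e-01  1.428e+00 -1.000e-03  1.975e+00] [0.6236 0.0035 0.22  ] [[0.388, 0.922, -0.002], [0.922, -0.388, -0.002], [-0.002, -0.001, -1.0]] [-0.4 -0.2 -0.4] 0.0234 60.27677536010742
((0.6239367723464966, 0.005139574408531189), (0.06018783152103424, 0.060211047530174255), 67.56934356689453)
```

Request:
send_rows(steps="-1 0.0007 0.0012 -0.02 0 0 0;-1 0 0 -0.025 0 0 0;-1 0 0 -0.02 0 0 0;-1 0 0 -0.01 0 0 0;-1 0 0 0 0 0 0")

```text
clock: 55.85
eef_pos: [0.6225, 0.0044, 0.1426]
tool_rot: [0.833, 0.553, -0.003, -0.002]
ft_force: [-0.7, -0.4, -1.4]
grip_width: 0.0231
grasp_force: 60.3
```

```bash
python3 st.py
```

```text
55.85 [ 0.007  0.536  0.211  1.253 -0.     1.977] [0.6225 0.0044 0.1426] [[0.389, 0.921, -0.003], [0.921, -0.389, -0.006], [-0.007, -0.0, -1.0]] [-0.7 -0.4 -1.4] 0.0231 60.27973294258118
```

Request:
send_rows(steps="-1 0 0 0 0 0 0;-1 0 0 -0.012 0 0 0;-1 0 0 -0.012 0 0 0;-1 0 0 -0.01 0 0 0;-1 0 0 0 0 0 0")

```text
clock: 56.27
eef_pos: [0.6242, 0.0056, 0.1107]
tool_rot: [0.833, 0.554, -0.001, -0.001]
ft_force: [0.1, 0.5, -1.6]
grip_width: 0.0233
grasp_force: 60.3
```

Request:
send_rows(steps="-1 0 0 -0.01 0 0 0;-1 0 0 -0.01 0 0 0;-1 0 0 -0.004 0 0 0;-1 0 0 0 0 0 0;-1 0 0 0 0 0 0")

```text
clock: 56.68
eef_pos: [0.6246, 0.0059, 0.0872]
tool_rot: [0.833, 0.554, -0.001, -0.0]
ft_force: [-0.2, 0.2, 0.0]
grip_width: 0.0236
grasp_force: 60.1
```

```bash
python3 st.py
```

```text
56.6833 [ 0.01   0.577  0.13   1.126 -0.     1.977] [0.6246 0.0059 0.0872] [[0.387, 0.922, -0.001], [0.922, -0.387, -0.002], [-0.002, -0.0, -1.0]] [-0.2  0.2  0. ] 0.0236 60.12416481971741
```

Request:
send_rows(steps="-1 0 0 -0.002 0 0 0;-1 0 0 -0.001 0 0 0;-1 0 0 0 0 0 0;-0.2 0 0 0 0 0 0;0.3 0 0 0 0 0 0")

```text
clock: 57.1
eef_pos: [0.6251, 0.0059, 0.085]
tool_rot: [0.833, 0.554, -0.0, 0.0]
ft_force: [-0.6, 0.8, 0.4]
grip_width: 0.0451
grasp_force: 0.0
```

Request:
send_rows(steps="0.5 0 0 0 0 0 0;0.5 0 0 0.02 0 0 0;0.5 0 0 0.035 0 0 0;0.5 0 0 0.035 0 0 0;0.5 0 0 0.035 0 0 0")

```text
clock: 57.52
eef_pos: [0.6243, 0.0059, 0.2108]
tool_rot: [0.833, 0.554, -0.001, -0.0]
ft_force: [1.3, 0.3, 0.5]
grip_width: 0.0637
grasp_force: 0.0
```

Request:
send_rows(steps="0.5 -0.01 0.03 0.02 0 0 0;0.5 -0.01 0.035 0 0 0 0;0.5 -0.01 0.035 0 0 0 0;0.5 0 0.035 0 0 0 0;0.5 0 0.035 0 0 0 0")

```text
clock: 57.93
eef_pos: [0.5943, 0.1772, 0.2307]
tool_rot: [0.833, 0.554, 0.0, 0.0]
ft_force: [0.9, -0.4, -0.6]
grip_width: 0.0642
grasp_force: 0.0
```

```bash
python3 st.py; python3 cen.py; python3 lids.py; python3 rd.py
python3 - <<'E'
from h import *
c=cam("scene");save(c,"s10",(130,100,430,310),2.6)
E
```

```text
57.9333 [ 0.29   0.487  0.361  1.445 -0.     2.258] [0.5943 0.1772 0.2307] [[0.387, 0.922, 0.0], [0.922, -0.387, 0.0], [0.0, 0.0, -1.0]] [ 0.9 -0.4 -0.6] 0.0642 0.0
bar ztop 0.0861 x(y) [-0.0007  0.0005] z(y) [0.0002 0.0846] y [-0.082   0.0823]
black y [[-0.0066, 0.0271, 0.0808], [0.0012, 0.0345, 0.0838], [0.0077, 0.0417, 0.0857]]
white y [[-0.0065, -0.043, 0.0808], [0.0013, -0.0356, 0.084], [0.008, -0.0281, 0.0856]]
handle [0.0013 0.0965 0.1503]
red block [[-0.0232, 0.0829, 0.1011], [0.0248, 0.1107, 0.1074]]
top red [323. 211.] 83 z [0.0864 0.0907] circ 0.4942 -0.2307 0.017
top yellow [264. 219.] 89 z [0.0865 0.0909] circ 0.467 -0.0395 0.0166
top blue [381. 214.] 77 z [0.0871 0.0908] circ 0.4838 -0.4195 0.0159
scene red [221. 166.] 70 z [0.0864 0.0892] circ 0.4987 -0.2285 0.0193
scene yellow [276. 186.] 96 z [0.0884 0.0913] circ 0.4732 -0.0398 0.0201
scene blue [182. 144.] 53 z [0.0863 0.0895] circ 0.4875 -0.417 0.018
handle top 0 [nan nan nan] [0. 0.] [0. 0.] 0.0
block top 834 [0.6037 0.0102 0.0609] [0.6081 0.0115] [0.0617 0.0262] 67.9
collar 86 [0.611  0.0095 0.0669] [0.6111 0.0088] [0.0246 0.0062] 86.6
  return _methods._mean(a, axis=axis, dtype=dtype,
  ret = um.true_divide(
```

View pics/s10.png

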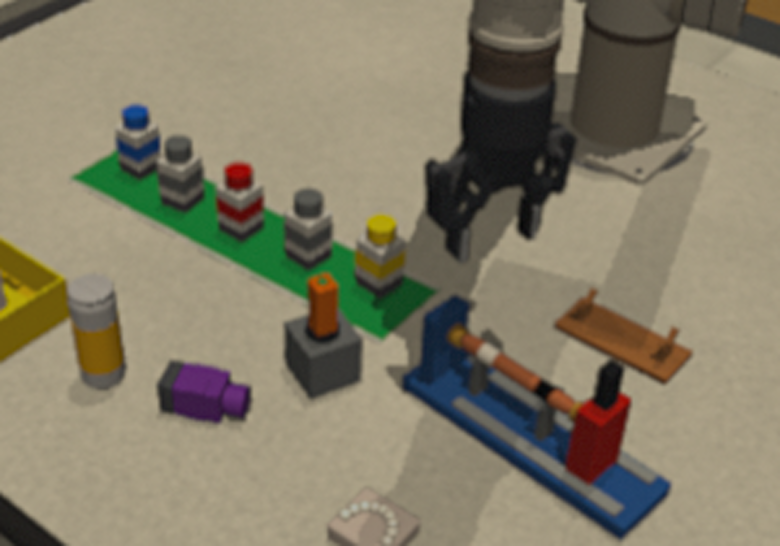

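The scene view shows all five bottles upright on the strip from (137,140) to (380,255). The bar is seated between the cups at (520,370) and the reader is upright in its holder at (322,310). The spray can and cast are in place, so I'm handing in.

```bash
python3 -c "
from workcell import *
print(job_done())"
```

```text
the job is handed in; nothing more can be done
None
```

The job is handed in (no verdict was returned): the last camera check showed all five bottles standing on the strip, the bar seated with the tailstock at about 0.050, and the reader back upright in its holder, after it had touched white, black, red, yellow and blue in that order.

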